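# Latch the lunch carrier

## Task

Close up the lunch carrier: slide its lid shut until it just meets the rubber seal, lay the latch's wire bail over the hook on the lid, then swing the lever over past centre and down onto its rubber stop. Bed the seal by holding the lever down there with a steady push of about 15 N for a second (never more than 25 N on the lever), then let go, leaving the latch locked and the lid drawn tight. Do not shift the other things on the hob.

Things in the scene. Friction and masses are not known exactly. Their poses are not given: they have to be found in the camera images.
- carrier: aluminium lunch carrier, blue band round its foot, fixed to the hob: 250 mm long (own x), 116 mm wide (own y), flat top (deck) 85 mm above the hob. Origin: centre of its underside; z up. Toggle latch on the deck's -x half, sliding lid (top level with the deck) on the +x half. The lid shuts towards -x against a rubber seal across the deck.
- keeper_seat (a point): nominal place of the bail bar's centre when it lies in the keeper (dark steel hook on the lid, 14 mm wide, 12 mm high, open and leaning to the carrier's +x); on the lid, 4.3 mm above its top; axes as the carrier's. The hook sits in slots: its true x is up to 2 mm off this, unmeasured. To drop behind it a bar must come down 4 mm or more to +x of the true seat.
- lid_knob (a point): centre of the gripping part of the lid's blue round knob: 28 mm diameter, gripping part from 14 to 36 mm above the lid (its top); this point is 25 mm above the lid and 69 mm to +x of keeper_seat
- lid (a joint): how far the lid is slid open, m, growing towards the carrier's +x. 0.008 = just touching the seal; below that the seal pushes back with about 6 N per mm (0 = its limit). Sliding friction about 2 N; starts 25 to 50 mm short of the seal.
- lever_pivot (a point): the latch lever's hinge: 14 mm above the deck, on the centre line, 79 mm to -x of keeper_seat when the lid just touches the seal; the hinge runs along the carrier's y; axes as the carrier's
- lever (a joint): lever angle, rad: 0 = handle level towards the keeper (+x), 1.57 = straight up, 3.14 = level away from it. Stiff (0.055 N m): stays where left. Range 0.85 to 3.35, starts at 0.95 to 1.15. With the bail hooked, dead centre is about 3.01; past it the lever pulls itself onto a springy rubber stop (25 N per mm), met between 3.13 and 3.31 (unmeasured; 52 mm from the hinge).
- lever_pad (a point): middle of the blue thumb pad at the end of the lever, 56 mm from the hinge; the handle is 20 mm wide and 3 mm thick and ends 66 mm from the hinge; the pad is 26 mm wide, 20 mm long, 5 mm thick. x points along the handle away from the hinge.
- bail (a joint): angle of the wire bail relative to the lever, rad; lever + bail = the bail's slope: 0 = level towards the keeper, positive = far end raised. It pivots on the lever 14 mm from the lever's hinge (on the handle's side). The pivot is stiff: the bail stays up when steeper than about 50 degrees and sinks when lower.
- bail_bar (a point): middle of the bail's cross bar (4.5 mm thick, 28 mm long), the part that goes over the keeper; 88.8 mm from the bail's pivot. x points along the bail away from the pivot, z to its upper side. The two side wires are 28 mm apart and 4 mm thick.
- bail_grip (a point): centre of the bail's blue roller grip, a cylinder 20 mm long across the carrier (own y), 14 mm in diameter, on a thin stem; 32 mm above the cross bar (bail z) and 8 mm beyond it (bail x). It turns freely on its pin, so the bail swivels when the roller is pinched on its two end faces.
- honey_jar: bystander: glass honey jar with a white lid, 64 mm across, 97 mm high, loose on the hob; origin at the centre of its underside
- kitchen_timer: bystander: white round kitchen timer, 68 mm across, 58 mm high, loose on the hob; origin at the centre of its underside
- fish_tin: bystander: red low tin, 86 mm across, 40 mm high, loose on the hob; origin at the centre of its underside
- tumbler: bystander: clear plain tumbler, 80 mm across, 91 mm high, loose on the hob; origin at the centre of its underside
- peeler: bystander: red-handled peeler, 170 mm long, lying flat, loose on the hob; origin at the centre of its underside
- teaspoon: bystander: steel teaspoon, 130 mm long, lying flat, loose on the hob; origin at the centre of its underside

How it is judged:
By the outcome, as a careful person would: the job done as asked, in the order asked, and still so for the second after the job is handed in, with the robot touching nothing.
It also fails if it takes over 70 s, if anything falls off the work surface, if the arm or the gripper's body presses on something with over 40 N, if the wrist force passes 120 N, or if a joint passes its speed limit or range.

## Robot

A 6-joint arm with a two-finger parallel gripper is mounted at the origin on a cart in front of the work surface, level with it; the furniture and walls round the work are solid. World frame = base frame: x ahead of the robot, y to its left, z up, the work surface at z = 0. Lengths are in m, angles in rad, forces in N, time in s.
With the tool pointing down it reaches from about 0.35 to 0.975 m from the base axis. Payload 4.9 kg.
Tool frame: the origin (TCP) lies at the very end of the fingers, on their centre line; the grasp point (between the pads) lies 19 mm behind it; z points along the fingers, y is the direction in which the jaws open and shut (so a half turn about z gives the same grasp; the last joint's range is limited). The gripper opens to 85 mm and grips with 20 to 120 N. Pads are 22 mm wide; open, the fingers measure 114 mm over their backs; the gripper's body (76 mm by 85 mm) begins 54 mm behind the grasp point. The pads swing forward as they close: fully open they stand 13 mm farther back than shut.
Start: joints at [-1.259, 0.053, 1.613, -0, 1.476, -0.119], TCP at [0.261, -0.568, 0.231] pointing down, gripper open.
Joint ranges: [-3.01, 3.01], [-1.01, 2.22], [0.06, 2.58], [-1.02, 4.17], [0.09, 2.62], [-3.14, 3.14]. Speed limits (rad/s): [2.57, 2.57, 3.14, 3.14, 3.14, 3.14].

## Interface

Orientations are given as a unit quaternion [w, x, y, z].
In Python, from plant import state, grab_frame, camera_model, job_done, search_frame, masks_of, place_of gives the robot as it stands.
- The arm moves only by the tool drive_tool, never from a script. Its argument "series" is a list of rows, each a list of 2 entries, a list of its own where there are three numbers: the shift along the world's x, y, z in m, then the turn, a rotation vector about the world's x, y, z in degrees. A call has 1 to 8 rows; each row is the pose to reach, as a shift and turn from the pose commanded when the call began; what a row does not reach only later rows make up. A row lasts 1/10 s, in which the tool goes at most 50 mm and 8.59 degrees, less where a joint would pass 70% of its speed; a pose out of reach is approached as far as the arm can. A call with a gripper value outside its range is refused whole. "fingers" is the closure, from -1 (fully open) to 1 (shut), so that 0 is half open, set as the call begins (left out, the last holds). The fingers move at their own pace and stop on an object; the grip force is fixed at half the most. Time passes only in rows, so rows that repeat a pose let the fingers close. It gives the time, the measured TCP pose, the force and the opening at its end, in the units of the state.
- state(): the state, without advancing time (a new reading comes with each control period).
- grab_frame(name): name is "scene" or "top" or "wrist"; returns the picture (384x512x3 uint8, red, green, blue); there is no depth.
- camera_model(name): a dict with "fovy" (degrees; the focal length in pixels is half the picture's height over the tangent of half this angle, whatever the lens; pixels are square), "cx", "cy" (the principal point, pixels), "rvec" (rotation vector, rad) and "tvec" (3), from world to camera coordinates, as OpenCV has them. Camera axes: x right, y down, z forward; pixel columns grow to the right and rows downward; lengths in m; the calibration is good to about 2 mm. A picture is of the moment at which its call begins: read the wrist's pose just before it. camera_model takes no time and is no camera call; for the wrist camera it gives the pose at the moment of the call.
- job_done(): hands the job in, once; it reports no verdict.
Trained networks look in the newest picture that a camera, given by its name, has taken for a name from the list of things; names that differ only in an ending like _2 or _b are one class to them, and where a whole thing is asked for, a point or a joint stands for the part that bears it (a point fixed in the world has none). Each returns a list of dicts, best first, with "confidence" (0 to 1); they miss things now and then, are a little off and sometimes report something else, mostly with a low value. They report only what shows in the picture. A call takes as long as a camera call.
- search_frame(camera, name): "location" ([x, y, z] in m, in world coordinates, good to about 4 mm: the middle of the surface that is visible of it).
- masks_of(camera, name): "pixels" (384x512 bool, what is visible of it).
- place_of(camera, name): "location" ([x, y, z] in m, in world coordinates, good to about 4 mm: a listed point, or the origin of a listed thing).
The state is a dict: "time": time; "joint_pos": joint angles; "joint_vel": joint speeds; "joint_efforts": joint torques, N m; "tool_pos": TCP position; "tool_rot": TCP orientation; "contact_force": force on the tool from outside, world axes, zero at the start; "ft_torque": the same for the moment, N m; "gripper_width": opening from 0.0 (shut) to 1.0 (fully open).
Only numpy, scipy, OpenCV 4.12 (cv2) and the standard library are available. Lean on these libraries where they do the work, as an engineer would, in place of code of your own. Each camera call takes 0.05 s, during which the arm holds its last target.

## Working session

There is one attempt and no reset: what is moved stays moved. The work goes in short steps, Python scripts to look and compute and a tool call to move; the robot and the scene stay as the last step left them, time stands still between calls to the robot, and variables do not carry over. Pictures are saved under pics/ and viewed, and the job is handed in when it is done.

Besides the shell and the picture viewer there is one more tool, called after "Request:" as a command line: name --argument value ..., lists and objects as JSON in quotes. drive_tool: Moves the arm, as the interface text tells. Its arguments: {"type":"object","properties":{"series":{"type":"array","items":{"type":"array"}},"fingers":{"type":"number"}},"required":["series"]}

```bash
ls; mkdir -p pics; cat > h.py <<'E'
import numpy as np, cv2
from plant import *
from scipy.spatial.transform import Rotation as R
def snap(n,f):
    im=grab_frame(n); cv2.imwrite('pics/'+f,im[:,:,::-1]); return im
def proj(n,P,cm=None):
    cm=cm or camera_model(n)
    f=192/np.tan(np.radians(cm['fovy'])/2)
    K=np.array([[f,0,cm['cx']],[0,f,cm['cy']],[0,0,1]])
    p,_=cv2.projectPoints(np.array(P,float).reshape(-1,3),np.array(cm['rvec'],float),np.array(cm['tvec'],float),K,None)
    return p.reshape(-1,2)
def ray(n,uv,z,cm=None):
    cm=cm or camera_model(n)
    f=192/np.tan(np.radians(cm['fovy'])/2)
    M=R.from_rotvec(cm['rvec']).as_matrix(); t=np.array(cm['tvec'])
    o=-M.T@t; d=M.T@np.array([(uv[0]-cm['cx'])/f,(uv[1]-cm['cy'])/f,1])
    return o+d*(z-o[2])/d[2]
E
python3 - <<'E'
from h import *
for c in ['scene','top','wrist']:
    snap(c,c+'0.png'); cm=camera_model(c); print(c,{k:np.round(v,3) for k,v in cm.items()}, list(cm))
for n in ['carrier','keeper_seat','lid_knob','lever_pivot','lever_pad','bail_bar','bail_grip','honey_jar','kitchen_timer','fish_tin','tumbler','peeler','teaspoon']:
    for c in ['scene','top']:
        print(n,c,[(np.round(d['location'],3).tolist(),round(d['confidence'],2)) for d in place_of(c,n)][:2])
print(state())
E
```

```text
pics
scene {'fovy': np.float64(43.574), 'cx': np.float64(258.28), 'cy': np.float64(198.327), 'rvec': array([ 1.293, -2.119,  1.037]), 'tvec': array([0.224, 0.399, 0.808])} ['fovy', 'cx', 'cy', 'rvec', 'tvec']
top {'fovy': np.float64(43.407), 'cx': np.float64(256.648), 'cy': np.float64(195.193), 'rvec': array([ 2.147, -2.161,  0.146]), 'tvec': array([-0.045,  0.536,  1.047])} ['fovy', 'cx', 'cy', 'rvec', 'tvec']
wrist {'fovy': np.float64(63.92), 'cx': np.float64(259.3), 'cy': np.float64(195.382), 'rvec': array([-2.433,  1.559,  0.229]), 'tvec': array([-0.624, -0.037,  0.38 ])} ['fovy', 'cx', 'cy', 'rvec', 'tvec']
carrier scene [([0.503, 0.068, 0.0], 0.9), ([0.586, 0.149, -0.001], 0.72)]
carrier top [([0.506, 0.065, 0.002], 0.87)]
keeper_seat scene [([0.488, 0.123, 0.09], 0.86)]
keeper_seat top [([0.491, 0.121, 0.089], 0.88), ([0.642, -0.22, 0.002], 0.47)]
lid_knob scene [([0.473, 0.192, 0.109], 0.87)]
lid_knob top [([0.469, 0.193, 0.108], 0.83), ([0.514, 0.026, 0.104], 0.43)]
lever_pivot scene [([0.518, 0.025, 0.099], 0.83), ([0.491, 0.126, 0.089], 0.72)]
lever_pivot top [([0.514, 0.0
[... 978 characters left out ...]
64)]
{'time': 1.45, 'joint_pos': array([-1.25901947e+00,  5.27069720e-02,  1.61288478e+00,  1.07090712e-05,
        1.47599526e+00, -1.18982832e-01]), 'joint_vel': array([-0.00113364, -0.00017431, -0.00014617,  0.0008861 , -0.00220456,
       -0.00042532]), 'joint_efforts': array([-1.59298602e-04, -3.93675685e+01, -3.70451975e+01, -1.36864664e-04,
        4.69921415e-04, -6.99298965e-06]), 'tool_pos': array([ 0.26098533, -0.56788941,  0.23130835]), 'tool_rot': array([2.29321071e-06, 9.76895393e-01, 2.13718016e-01, 5.57710250e-06]), 'contact_force': array([-0.34887717, -0.81838504, -0.7432502 ]), 'ft_torque': array([ 0.00462692, -0.01783473, -0.02447552]), 'gripper_width': 1.0002373796465784}
```

View pics/scene0.png

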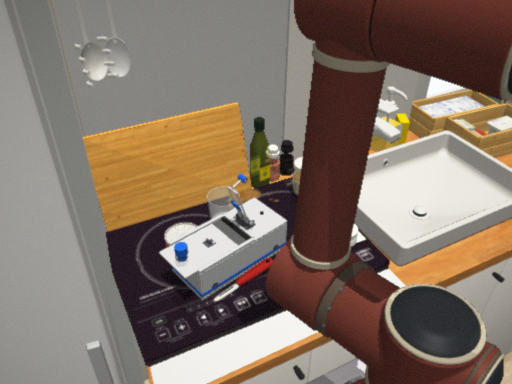

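View pics/top0.png

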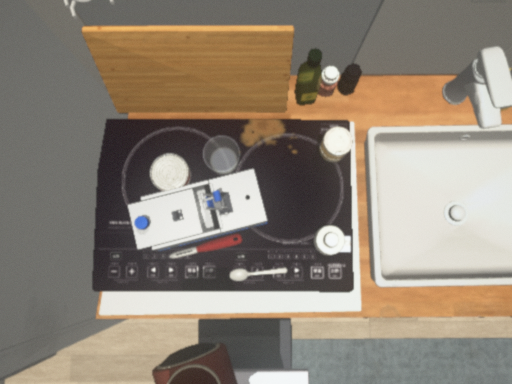

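Request:
drive_tool --series '[[[0.01,0.04,0.03],[0,0,-1]],[[0.02,0.08,0.06],[0,0,-2]],[[0.03,0.125,0.08],[0,0,-3]],[[0.04,0.17,0.09],[0,0,-4]],[[0.05,0.215,0.09],[0,0,-5]],[[0.065,0.26,0.09],[0,0,-6]],[[0.08,0.305,0.09],[0,0,-7]],[[0.09,0.35,0.09],[0,0,-8]]]'

```text
time: 2.25
tool_pos: [0.3512, -0.2161, 0.3215]
tool_rot: [0.0, 0.989, 0.145, 0.0]
contact_force: [-0.2, 0.9, 0.5]
gripper_width: 1.001
```

Request:
drive_tool --series '[[[0.015,0.045,0],[0,0,-0.5]],[[0.03,0.09,0],[0,0,-1]],[[0.045,0.135,0],[0,0,-1.6]],[[0.06,0.18,0],[0,0,-1.6]],[[0.075,0.225,0],[0,0,-1.6]],[[0.09,0.27,0],[0,0,-1.6]],[[0.105,0.315,0],[0,0,-1.6]],[[0.12,0.36,0],[0,0,-1.6]]]'

```text
time: 3.05
tool_pos: [0.4712, 0.1443, 0.3217]
tool_rot: [0.0, 0.991, 0.132, 0.001]
contact_force: [1.8, -1.3, 0.2]
gripper_width: 1.0
```

```bash
python3 - <<'E'
from h import *
s=state(); print(s['time'],s['tool_pos'],R.from_quat(np.roll(s['tool_rot'],-1)).as_matrix().round(3),s['contact_force'],s['joint_pos'])
snap('wrist','w1.png'); cm=camera_model('wrist'); print('cam',-R.from_rotvec(cm['rvec']).as_matrix().T@cm['tvec'])
snap('top','t1.png');snap('scene','s1.png')
for n in ['carrier','keeper_seat','lid_knob','lever_pivot','lever_pad','bail_bar','bail_grip']:
    for c in ['wrist']:
        print(n,c,[(np.round(d['location'],4).tolist(),round(d['confidence'],2)) for d in place_of(c,n)][:2])
E
```

```text
3.05 [0.47120053 0.14431105 0.32165346] [[ 0.965  0.261  0.001]
 [ 0.261 -0.965 -0.   ]
 [ 0.001  0.    -1.   ]] [ 1.81463062 -1.30806552  0.20888408] [ 1.46173263e-01 -3.07264770e-01  1.79257498e+00 -2.14823468e-04
  1.65514896e+00  1.45311990e+00]
cam [0.54181675 0.16895467 0.46411213]
carrier wrist [([0.5017, 0.0668, -0.0005], 0.9)]
keeper_seat wrist [([0.4893, 0.1209, 0.0895], 0.61)]
lid_knob wrist [([0.4754, 0.1886, 0.1083], 0.88), ([0.5106, 0.025, 0.2103], 0.32)]
lever_pivot wrist [([0.5156, 0.0205, 0.0977], 0.82)]
lever_pad wrist [([0.5085, 0.0432, 0.1535], 0.82), ([0.4874, 0.1201, 0.0886], 0.47)]
bail_bar wrist []
bail_grip wrist [([0.5137, 0.0227, 0.2147], 0.79)]
```

View w1.

```bash
python3 -c "
import cv2
cv2.imwrite('pics/w1b.png',cv2.resize(cv2.imread('pics/w1.png'),(800,600),interpolation=cv2.INTER_CUBIC))
im=cv2.imread('pics/t1.png')[150:270,110:290]
cv2.imwrite('pics/t1b.png',cv2.resize(im,(800,533),interpolation=cv2.INTER_CUBIC))"
```

```text
(no output)
```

View pics/w1b.png

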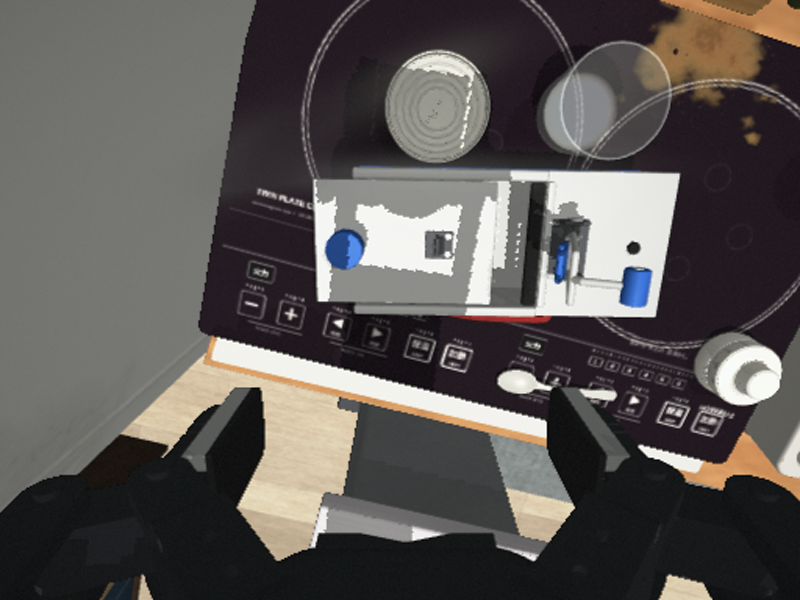

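View pics/t1b.png

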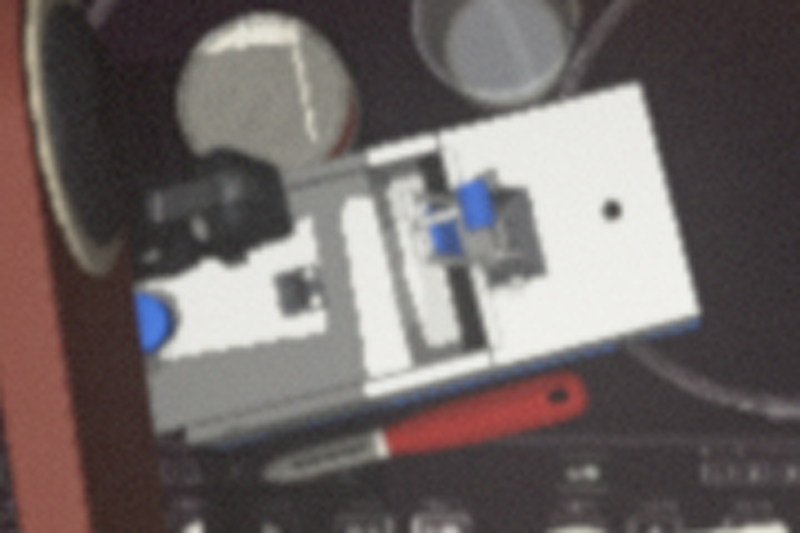

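```bash
python3 - <<'E'
from h import *
cm=camera_model('wrist')
s=800/512
for nm,p,z in [('c1',(680,173),.085),('c2',(655,317),.085),('stop',(633,248),.09),('knobtop',(344,249),.121+.003),('hook',(439,244),.093)]:
    print(nm,ray('wrist',(p[0]/s,p[1]/s),z,cm).round(4))
# top camera (crop scale 800/180)
k=800/180
for nm,p,z in [('c1',(642,84),.085),('c2',(698,315),.085),('stop',(612,210),.088),('hook',(300,288),.093)]:
    print('top',nm,ray('top',(p[0]/k+110,p[1]/k+150),z).round(4))
im=cv2.imread('pics/top0.png')[150:270,110:290]
cv2.imwrite('pics/t0b.png',cv2.resize(im,(800,533),interpolation=cv2.INTER_CUBIC))
im=cv2.imread('pics/scene0.png')[160:310,140:310]
cv2.imwrite('pics/s0b.png',cv2.resize(im,(680,600),interpolation=cv2.INTER_CUBIC))
E
```

```text
c1 [ 0.5874 -0.044   0.085 ]
c2 [ 0.4755 -0.072   0.085 ]
stop [ 0.5248 -0.0293  0.09  ]
knobtop [0.4722 0.1871 0.124 ]
hook [0.4888 0.1191 0.093 ]
top c1 [ 0.5866 -0.044   0.085 ]
top c2 [ 0.4741 -0.07    0.085 ]
top stop [ 0.5246 -0.0292  0.088 ]
top hook [0.4876 0.1192 0.093 ]
```

View pics/t0b.png

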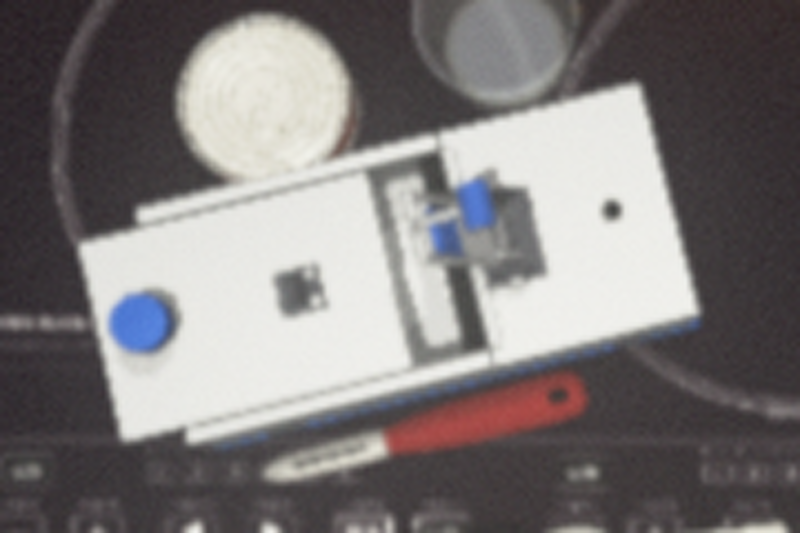

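View pics/s0b.png

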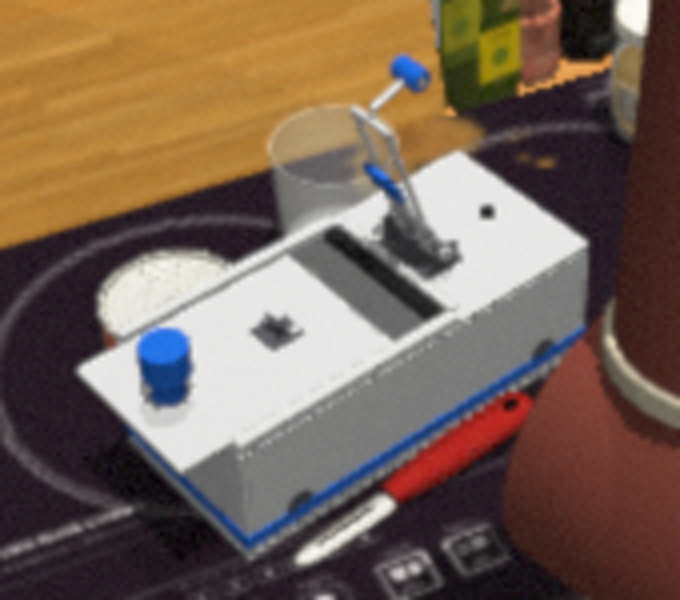

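```bash
python3 - <<'E'
from h import *
k=800/180
W={}
for nm,p,z in [('u0',(137,210),.085),('c1',(642,84),.085),('l0',(187,441),.085),('c2',(698,315),.085),('lidA',(80,242),.085),('lidB',(122,441),.085),('knob',(142,322),.123),('roller',(477,203),.213),('stop',(612,210),.088),('hook',(300,288),.093)]:
    W[nm]=ray('top',(p[0]/k+110,p[1]/k+150),z); print('top',nm,W[nm].round(4))
for a,b in [('u0','c1'),('l0','c2'),('stop','hook'),('stop','knob')]:
    d=W[a]-W[b]; print(a,b,np.degrees(np.arctan2(d[1],d[0])))
d=W['c1']-W['c2'];print(np.degrees(np.arctan2(d[1],d[0])),np.linalg.norm(d))
d=W['lidA']-W['lidB'];print(np.degrees(np.arctan2(d[1],d[0])),np.linalg.norm(d))
E
```

```text
top u0 [0.5265 0.1994 0.085 ]
top c1 [ 0.5866 -0.044   0.085 ]
top l0 [0.4158 0.173  0.085 ]
top c2 [ 0.4741 -0.07    0.085 ]
top lidA [0.5112 0.2264 0.085 ]
top lidB [0.416  0.2038 0.085 ]
top knob [0.4696 0.1868 0.123 ]
top roller [0.5118 0.0258 0.213 ]
top stop [ 0.5246 -0.0292  0.088 ]
top hook [0.4876 0.1192 0.093 ]
u0 c1 103.86378811198242
l0 c2 103.48289600452213
stop hook -75.97582747807394
stop knob -75.69191536826125
13.058237752416693 0.11546552502030356
13.366959481849598 0.09779803068420119
```

Request:
drive_tool --series '[[[0,0.044,-0.03],[0,0,-1.3]],[[0,0.044,-0.08],[0,0,-1.3]],[[0,0.044,-0.13],[0,0,-1.3]],[[0,0.044,-0.16],[0,0,-1.3]],[[0,0.044,-0.16],[0,0,-1.3]]]' --fingers -0.6

```text
time: 4.05
tool_pos: [0.4672, 0.1846, 0.1554]
tool_rot: [0.001, 0.993, 0.119, -0.006]
contact_force: [-1.2, 0.5, -0.0]
gripper_width: 0.797
```

```bash
python3 - <<'E'
from h import *
s=state(); print(s['time'],s['tool_pos'],s['contact_force'],s['gripper_width'])
im=snap('wrist','w2.png'); print([(np.round(d['location'],4).tolist(),round(d['confidence'],2)) for d in place_of('wrist','lid_knob')][:2])
E
```

```text
4.05 [0.46716268 0.18456737 0.15538979] [-1.24767202  0.46325208 -0.00502938] 0.797375953281248
[([0.473, 0.1893, 0.1077], 0.88)]
```

View pics/w2.png

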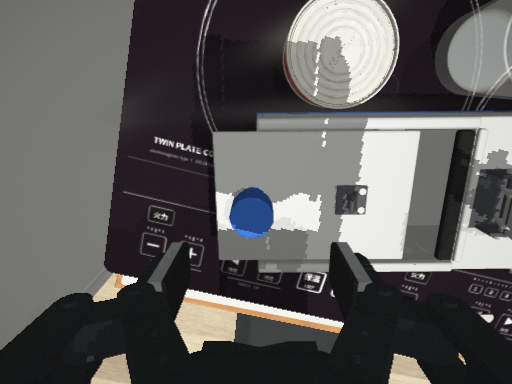

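Request:
drive_tool --series '[[[0.001,0.001,-0.035],[0,0,0]],[[0.001,0.001,-0.067],[0,0,0]],[[0.001,0.001,-0.067],[0,0,0]],[[0.001,0.001,-0.067],[0,0,0]]]'

```text
time: 4.55
tool_pos: [0.4736, 0.1873, 0.097]
tool_rot: [-0.0, 0.993, 0.12, 0.002]
contact_force: [-0.0, 1.3, 0.5]
gripper_width: 0.804
```

Request:
drive_tool --series '[[[0,0,0],[0,0,0]],[[0,0,0],[0,0,0]],[[0,0,0],[0,0,0]],[[0,0,0],[0,0,0]],[[0,0,0],[0,0,0]],[[0,0,0],[0,0,0]]]' --fingers 1

```text
time: 5.15
tool_pos: [0.4734, 0.1878, 0.0968]
tool_rot: [-0.001, 0.993, 0.12, 0.002]
contact_force: [-0.3, 0.5, 5.8]
gripper_width: 0.308
```

```bash
python3 - <<'E'
from h import *
s=state(); print(s['time'],s['tool_pos'],s['contact_force'],s['gripper_width'],s['joint_vel'])
im=snap('wrist','w3.png'); print([(np.round(d['location'],4).tolist(),round(d['confidence'],2)) for d in place_of('wrist','lid_knob')][:2])
E
```

```text
5.15 [0.47342377 0.18778962 0.09681084] [-0.26829267  0.50137091  5.77695276] 0.30833046840547274 [ 0.00077244  0.00170083 -0.00019782  0.00049439  0.00083283  0.0003949 ]
[([0.4739, 0.1857, 0.1077], 0.83)]
```

View pics/w3.png

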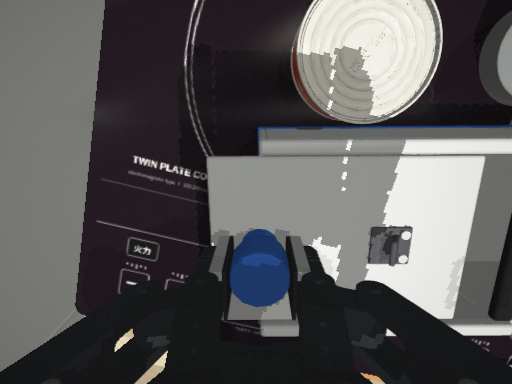

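Request:
drive_tool --series '[[[0.0007,-0.003,0.002],[0,0,0]],[[0.0015,-0.006,0.002],[0,0,0]],[[0.0022,-0.009,0.002],[0,0,0]],[[0.003,-0.012,0.002],[0,0,0]],[[0.0037,-0.015,0.002],[0,0,0]],[[0.0037,-0.015,0.002],[0,0,0]],[[0.0037,-0.015,0.002],[0,0,0]]]'

```text
time: 5.95
tool_pos: [0.4772, 0.1722, 0.0969]
tool_rot: [-0.0, 0.993, 0.12, 0.002]
contact_force: [5.3, 1.6, -4.2]
gripper_width: 0.306
```

```bash
python3 - <<'E'
from h import *
s=state(); print(s['time'],s['tool_pos'],s['contact_force'],s['gripper_width'])
im=snap('wrist','w4.png')
im=snap('top','t4.png')
cv2.imwrite('pics/t4b.png',cv2.resize(im[150:270,110:290,::-1],(800,533),interpolation=cv2.INTER_CUBIC))
E
```

```text
5.95 [0.47723585 0.17222648 0.09693775] [ 5.27250248  1.56719041 -4.17682261] 0.30613734418501415
```

View pics/w4.png

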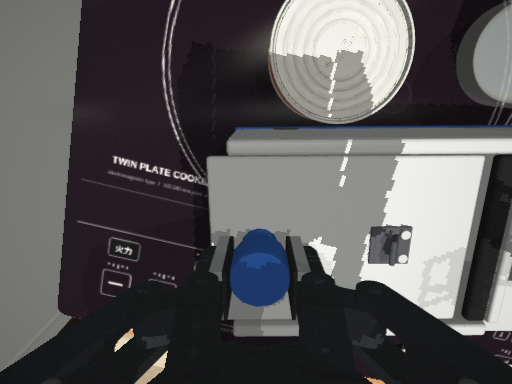

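Request:
drive_tool --series '[[[0.0002,-0.001,0],[0,0,0]],[[0.0005,-0.002,0],[0,0,0]],[[0.0007,-0.003,0],[0,0,0]],[[0.0007,-0.003,0],[0,0,0]]]'

```text
time: 6.45
tool_pos: [0.4779, 0.1695, 0.097]
tool_rot: [-0.001, 0.993, 0.12, 0.002]
contact_force: [4.3, 2.4, -3.0]
gripper_width: 0.304
```

Request:
drive_tool --series '[[[0.0002,-0.001,0],[0,0,0]],[[0.0002,-0.001,0],[0,0,0]]]'

```text
time: 6.65
tool_pos: [0.4781, 0.1686, 0.0969]
tool_rot: [-0.001, 0.993, 0.12, 0.002]
contact_force: [5.6, 2.7, -3.2]
gripper_width: 0.312
```

Request:
drive_tool --series '[[[0.0002,-0.001,0],[0,0,0]],[[0.0002,-0.001,0],[0,0,0]]]'

```text
time: 6.85
tool_pos: [0.4784, 0.1676, 0.097]
tool_rot: [-0.001, 0.993, 0.12, 0.002]
contact_force: [5.0, 3.3, -3.8]
gripper_width: 0.309
```

Request:
drive_tool --series '[[[0.0002,-0.001,0],[0,0,0]],[[0.0002,-0.001,0],[0,0,0]]]'

```text
time: 7.05
tool_pos: [0.4787, 0.1666, 0.097]
tool_rot: [-0.001, 0.993, 0.12, 0.002]
contact_force: [6.0, 2.8, -4.1]
gripper_width: 0.308
```

```bash
python3 - <<'E'
from h import *
s=state(); print(s['time'],s['tool_pos'],s['contact_force'],s['gripper_width'])
im=snap('wrist','w5.png')
cv2.imwrite('pics/w5b.png',cv2.resize(im[130:350,340:512,::-1],(600,767*600//767),interpolation=cv2.INTER_CUBIC))
E
```

```text
7.05 [0.47866687 0.16658505 0.09697696] [ 5.95176559  2.79532702 -4.12228065] 0.3080681507024911
```

View pics/w5b.png

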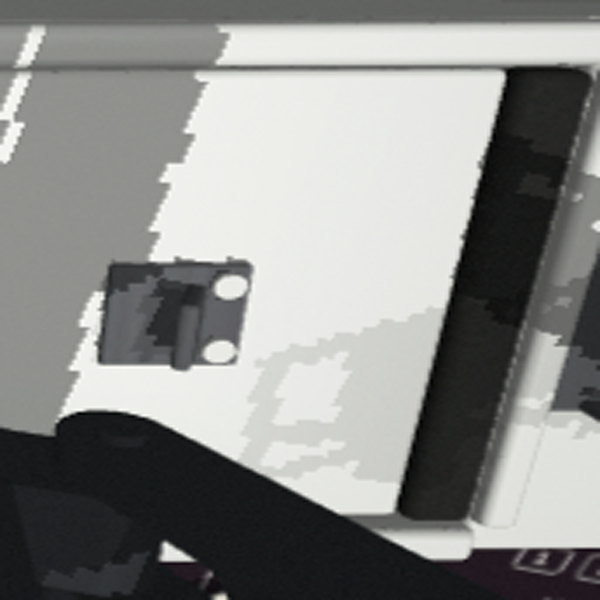

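Request:
drive_tool --series '[[[0.0001,-0.0005,0],[0,0,0]],[[0.0001,-0.0005,0],[0,0,0]]]'

```text
time: 7.3
tool_pos: [0.4787, 0.1663, 0.097]
tool_rot: [-0.001, 0.993, 0.12, 0.002]
contact_force: [5.8, 4.9, -4.0]
gripper_width: 0.31
```

Request:
drive_tool --series '[[[0.0001,-0.0005,0],[0,0,0]],[[0.0001,-0.0005,0],[0,0,0]]]'

```text
time: 7.5
tool_pos: [0.4788, 0.1661, 0.097]
tool_rot: [-0.001, 0.993, 0.12, 0.002]
contact_force: [5.8, 4.9, -4.1]
gripper_width: 0.305
```

Request:
drive_tool --series '[[[0.0001,-0.0005,0],[0,0,0]],[[0.0001,-0.0005,0],[0,0,0]]]'

```text
time: 7.7
tool_pos: [0.4788, 0.1659, 0.097]
tool_rot: [-0.001, 0.993, 0.12, 0.002]
contact_force: [4.6, 6.1, -3.7]
gripper_width: 0.304
```

Request:
drive_tool --series '[[[0,0.0008,0],[0,0,0]],[[0,0.0008,0],[0,0,0]],[[0,0.0008,0],[0,0,0]],[[0,0.0008,0],[0,0,0]],[[0,0.0008,0.02],[0,0,0]],[[0,0.0008,0.05],[0,0,0]],[[0,0.0008,0.1],[0,0,0]],[[0,0,0.14],[0,0,0]]]' --fingers -0.4

```text
time: 8.5
tool_pos: [0.4773, 0.1645, 0.2385]
tool_rot: [0.0, 0.993, 0.12, 0.0]
contact_force: [1.6, -0.5, 0.7]
gripper_width: 0.699
```

```bash
python3 - <<'E'
from h import *
s=state(); print(s['time'],s['tool_pos'],s['contact_force'],s['gripper_width'],s['joint_pos'])
snap('wrist','w6.png');im=snap('top','t6.png')
cv2.imwrite('pics/t6b.png',cv2.resize(im[150:270,110:290,::-1],(800,533),interpolation=cv2.INTER_CUBIC))
for n in ['lid_knob','keeper_seat','lever_pivot','bail_grip','lever_pad','bail_bar']:
  for c in ['wrist','top','scene']: 
    if c=='scene' and n=='lid_knob': snap('scene','s6.png')
    print(n,c,[(np.round(d['location'],4).tolist(),round(d['confidence'],2)) for d in place_of(c,n)][:1])
E
```

```text
8.5 [0.47725012 0.1645198  0.23849359] [ 1.59851263 -0.54394299  0.65228669] 0.6989843355748037 [ 1.84529726e-01 -2.45406814e-01  1.87874271e+00 -1.47710911e-04
  1.50753319e+00  1.51475278e+00]
lid_knob wrist [([0.4799, 0.1636, 0.108], 0.83)]
lid_knob top [([0.4785, 0.1658, 0.111], 0.89)]
lid_knob scene [([0.4779, 0.1655, 0.1087], 0.58)]
keeper_seat wrist [([0.4953, 0.0968, 0.0919], 0.95)]
keeper_seat top [([0.5064, 0.0545, 0.1961], 0.74)]
keeper_seat scene [([0.4935, 0.0952, 0.086], 0.59)]
lever_pivot wrist [([0.5165, 0.0195, 0.0956], 0.85)]
lever_pivot top [([0.5111, 0.0241, 0.1022], 0.92)]
lever_pivot scene [([0.5167, 0.0242, 0.1007], 0.64)]
bail_grip wrist [([0.5098, 0.021, 0.2161], 0.89)]
bail_grip top [([0.5125, 0.0265, 0.2095], 0.51)]
bail_grip scene [([0.5118, 0.0299, 0.2113], 0.58)]
lever_pad wrist [([0.5082, 0.0432, 0.1518], 0.91)]
lever_pad top [([0.5045, 0.0481, 0.1476], 0.92)]
lever_pad scene [([0.5076, 0.0496, 0.1483], 0.64)]
bail_bar wrist [([0.5068, 0.0554, 0.1928], 0.69)]
bail_bar top [([0.5056, 0.0537, 0.1956], 0.65)]
bail_bar scene [([0.5016, 0.0571, 0.1967], 0.56)]
```

View pics/w6.png

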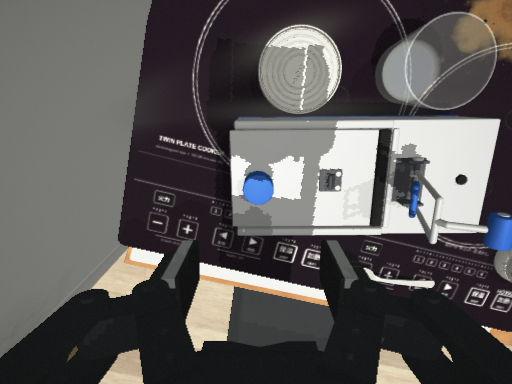

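View pics/t6b.png

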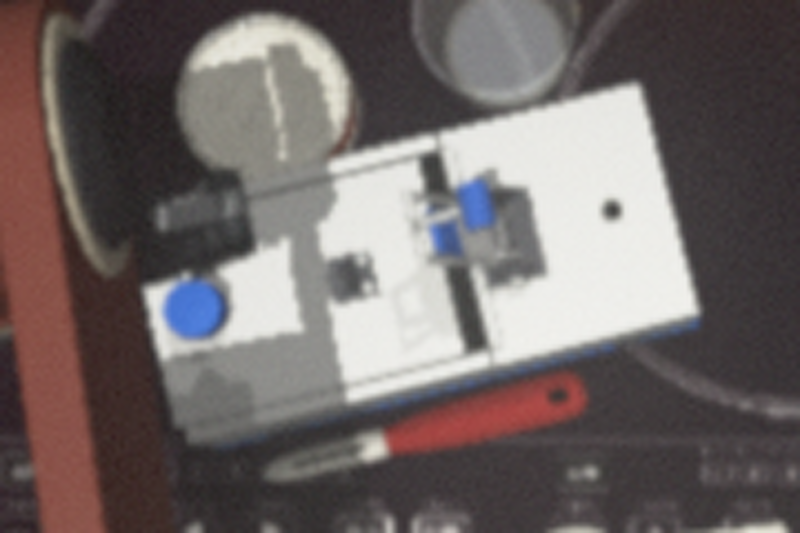

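Request:
drive_tool --series '[[[0,-0.01,0.04],[0,0,8.5]],[[0.002,-0.025,0.06],[0,0,17]],[[0.007,-0.045,0.06],[0,0,25.5]],[[0.012,-0.065,0.06],[0,0,34]],[[0.017,-0.085,0.06],[0,0,42.5]],[[0.022,-0.105,0.06],[0,0,51]],[[0.028,-0.125,0.06],[0,0,59.5]],[[0.033,-0.137,0.06],[0,0,68]]]'

```text
time: 10.35
tool_pos: [0.5105, 0.0263, 0.2963]
tool_rot: [0.0, 0.754, 0.657, -0.0]
contact_force: [-0.6, 0.5, 0.2]
gripper_width: 0.7
```

Request:
drive_tool --series '[[[0,0,0],[0,0,8.5]],[[0,0,0],[0,0,17]],[[0,0,-0.01],[0,0,22]],[[0,0,-0.01],[0,0,22]],[[0,0,-0.01],[0,0,22]]]' --fingers -0.3

```text
time: 10.85
tool_pos: [0.5102, 0.0277, 0.2862]
tool_rot: [-0.0, 0.618, 0.786, -0.0]
contact_force: [-0.1, -0.2, 0.2]
gripper_width: 0.656
```

```bash
python3 - <<'E'
from h import *
s=state(); print(s['time'],s['tool_pos'],s['contact_force'],s['gripper_width'],s['joint_pos'].round(3)); print(R.from_quat(np.roll(s['tool_rot'],-1)).as_matrix().round(3))
im=snap('wrist','w7.png'); snap('top','t7.png')
for n in ['bail_grip','lever_pad','bail_bar','lever_pivot']:
  for c in ['wrist','top']: 
    print(n,c,[(np.round(d['location'],4).tolist(),round(d['confidence'],2)) for d in place_of(c,n)][:1])
E
```

```text
10.85 [0.51017241 0.02766244 0.28616829] [-0.13607663 -0.23916982  0.21849469] 0.6560162652830804 [-0.092 -0.251  1.805  0.     1.588 -0.33 ]
[[-0.236  0.972 -0.001]
 [ 0.972  0.236  0.   ]
 [ 0.    -0.    -1.   ]]
bail_grip wrist [([0.5127, 0.0229, 0.2137], 0.98)]
bail_grip top []
lever_pad wrist [([0.505, 0.0478, 0.1507], 0.89)]
lever_pad top []
bail_bar wrist []
bail_bar top [([0.6443, -0.2196, -0.0012], 0.43)]
lever_pivot wrist [([0.5162, 0.0198, 0.0971], 0.57)]
lever_pivot top []
```

View pics/w7.png

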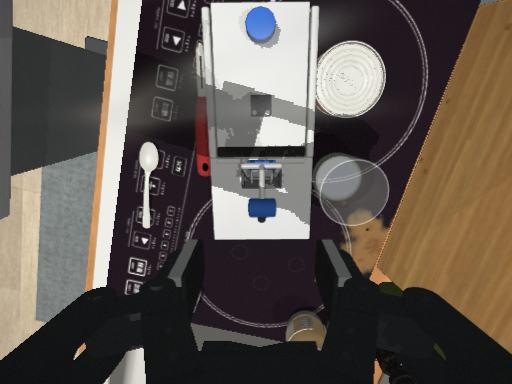

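```bash
python3 - <<'E'
from h import *
cm=camera_model('wrist'); s=state(); M=R.from_quat(np.roll(s['tool_rot'],-1)).as_matrix()
m=masks_of('wrist','bail_grip'); m=m[0]['pixels']; ys,xs=np.where(m); print(xs.mean(),ys.mean(),xs.min(),xs.max(),ys.min(),ys.max())
p=ray('wrist',(xs.mean(),ys.mean()),.214,cm); print(p, M.T@(p-s['tool_pos']))
for uv,z in [((261,23),.122),((261,215),.088),((250,158),.085)]:
    p=ray('wrist',uv,z,cm); print(p.round(4), (M.T@(p-s['tool_pos'])).round(4))
print(proj('wrist',s['tool_pos'],cm), proj('wrist',s['tool_pos']+[0,0,-.07],cm))
E
```

```text
261.32538860103625 190.79689119170985 241 280 162 216
[0.50867856 0.04011088 0.214     ] [0.01251028 0.00136869 0.07239665]
[0.4778 0.1661 0.122 ] [0.1423 0.0014 0.1644]
[ 0.5248 -0.0232  0.088 ] [-0.0528  0.0019  0.1984]
[0.4966 0.0392 0.085 ] [ 0.0145 -0.0106  0.2014]
[[259.48906072 252.53632489]] [[259.42761679 208.13363826]]
```

Request:
drive_tool --series '[[[0.0014,0,-0.04],[0,0,0]],[[0.0014,0,-0.07],[0,0,0]],[[0.0014,0,-0.087],[0,0,0]],[[0.0014,0,-0.087],[0,0,0]]]'

```text
time: 11.8
tool_pos: [0.5096, 0.0278, 0.1957]
tool_rot: [-0.003, 0.617, 0.787, -0.002]
contact_force: [0.3, 0.1, -0.1]
gripper_width: 0.651
```

```bash
python3 - <<'E'
from h import *
s=state(); print(s['time'],s['tool_pos'],s['contact_force'],s['gripper_width'])
im=snap('wrist','w8.png')
E
```

```text
11.8 [0.50963114 0.02777528 0.19571653] [ 0.32544436  0.10812155 -0.12296449] 0.6506525706843118
```

View pics/w8.png

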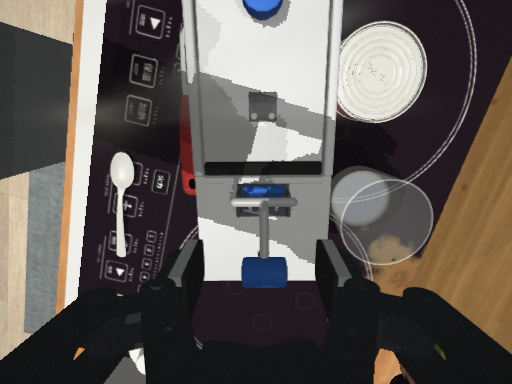

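Request:
drive_tool --series '[[[0,0,0],[0,0,0]],[[0,0,0],[0,0,0]]]' --fingers 0.1

```text
time: 12.05
tool_pos: [0.5128, 0.0275, 0.2013]
tool_rot: [0.001, 0.617, 0.787, 0.001]
contact_force: [-0.0, -0.1, 0.5]
gripper_width: 0.446
```

```bash
python3 - <<'E'
from h import *
s=state(); print(s['time'],s['tool_pos'],s['contact_force'],s['gripper_width'])
cm=camera_model('wrist'); im=snap('wrist','w9.png')
hsv=cv2.cvtColor(im,cv2.COLOR_RGB2HSV); m=((hsv[:,:,0]>105)&(hsv[:,:,0]<130)&(hsv[:,:,1]>150))
m[:235]=0; ys,xs=np.where(m); print(xs.mean(),ys.mean(),xs.min(),xs.max(),ys.min(),ys.max())
M=R.from_quat(np.roll(s['tool_rot'],-1)).as_matrix()
p=ray('wrist',((xs.min()+xs.max())/2,ys.mean()),.216,cm); print(p, M.T@(p-s['tool_pos']))
E
```

```text
12.05 [0.51275747 0.02752303 0.20132536] [-0.01941272 -0.08548515  0.51211182] 0.4456807632943478
257.5171261487051 264.16624895572266 237 278 250 278
[0.5114369  0.02880058 0.216     ] [ 0.0015401  -0.00093346 -0.01467916]
```

View pics/w9.png

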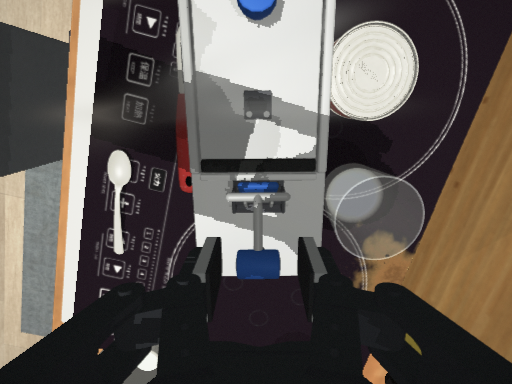

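Request:
drive_tool --series '[[[-0.0008,0,0],[0,0,0]],[[-0.0008,0,0],[0,0,0]],[[-0.0008,0,0],[0,0,0]],[[-0.0008,0,0],[0,0,0]],[[-0.0008,0,0],[0,0,0]]]' --fingers 1

```text
time: 12.6
tool_pos: [0.5117, 0.0276, 0.2006]
tool_rot: [0.001, 0.617, 0.787, 0.001]
contact_force: [1.3, 0.6, 5.7]
gripper_width: 0.213
```

```bash
python3 - <<'E'
from h import *
s=state(); print(s['time'],s['tool_pos'],s['contact_force'],s['gripper_width'],s['ft_torque'])
cm=camera_model('wrist'); im=snap('wrist','w10.png')
E
```

```text
12.6 [0.51173885 0.02762693 0.20060102] [1.29648041 0.60146834 5.73745602] 0.21304832564998483 [ 0.12386782 -0.15975287 -0.01676501]
```

View pics/w10.png

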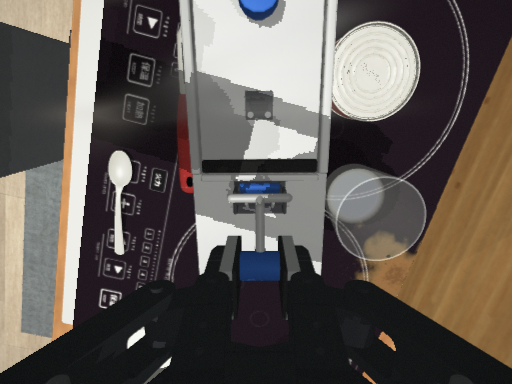

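Request:
drive_tool --series '[[[-0.002,0.0085,-0.0003],[0,0,0]],[[-0.0044,0.0183,-0.0015],[0,0,0]],[[-0.0068,0.0279,-0.0037],[0,0,0]],[[-0.0091,0.0373,-0.0069],[0,0,0]],[[-0.0113,0.0464,-0.0111],[0,0,0]],[[-0.0113,0.0464,-0.0111],[0,0,0]]]'

```text
time: 13.25
tool_pos: [0.4992, 0.0761, 0.1877]
tool_rot: [-0.001, 0.616, 0.787, 0.001]
contact_force: [2.0, 2.9, 3.5]
gripper_width: 0.216
```

```bash
python3 - <<'E'
from h import *
s=state(); print(s['time'],s['tool_pos'],s['contact_force'],s['gripper_width'],s['ft_torque'])
cm=camera_model('wrist'); im=snap('wrist','w11.png')
E
```

```text
13.25 [0.49921856 0.07608072 0.18772308] [2.02235744 2.88887441 3.53012802] 0.2161907942291144 [ 0.53209087 -0.42677674 -0.00626514]
```

View pics/w11.png

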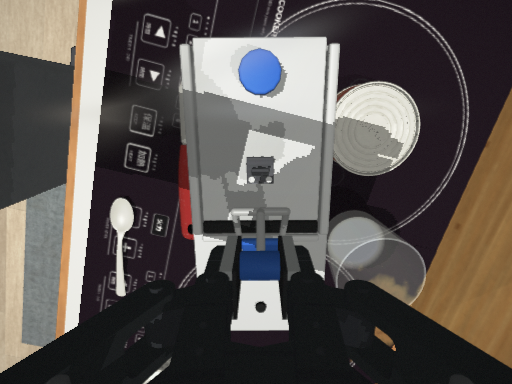

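Request:
drive_tool --series '[[[-0.0021,0.0086,-0.0051],[0,0,0]],[[-0.004,0.0166,-0.011],[0,0,0]],[[-0.0059,0.0241,-0.0177],[0,0,0]],[[-0.0075,0.0308,-0.0252],[0,0,0]],[[-0.0089,0.0368,-0.0333],[0,0,0]],[[-0.0102,0.042,-0.042],[0,0,0]],[[-0.0102,0.042,-0.042],[0,0,0]]]'

```text
time: 14.0
tool_pos: [0.4884, 0.1187, 0.1448]
tool_rot: [-0.002, 0.617, 0.787, 0.001]
contact_force: [1.6, 7.9, 3.9]
gripper_width: 0.216
```

```bash
python3 - <<'E'
from h import *
s=state(); print(s['time'],s['tool_pos'],s['contact_force'],s['gripper_width'],s['ft_torque'])
cm=camera_model('wrist'); im=snap('wrist','w12.png')
E
```

```text
14.0 [0.4883831  0.11869742 0.14477565] [1.5656299  7.9324874  3.90135614] 0.2158711939236184 [ 1.42278819 -0.32036381  0.11938163]
```

View pics/w12.png

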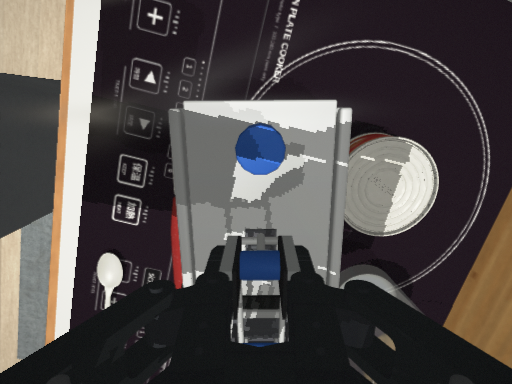

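Request:
drive_tool --series '[[[-0.0008,0.0032,-0.0042],[0,0,0]],[[-0.0015,0.0062,-0.0085],[0,0,0]],[[-0.0019,0.0079,-0.0135],[0,0,0]],[[-0.0023,0.0096,-0.0182],[0,0,0]],[[-0.0027,0.011,-0.0233],[0,0,0]],[[-0.003,0.0122,-0.0282],[0,0,0]],[[-0.003,0.0122,-0.0282],[0,0,0]]]'

```text
time: 14.75
tool_pos: [0.486, 0.1284, 0.1168]
tool_rot: [-0.0, 0.617, 0.787, -0.0]
contact_force: [2.5, 4.7, 1.2]
gripper_width: 0.213
```

```bash
python3 - <<'E'
from h import *
s=state(); print(s['time'],s['tool_pos'],s['contact_force'],s['gripper_width'],s['ft_torque'])
cm=camera_model('wrist'); im=snap('wrist','w13.png'); im=snap('scene','s13.png')
cv2.imwrite('pics/s13b.png',cv2.resize(im[160:310,140:310,::-1],(680,600),interpolation=cv2.INTER_CUBIC))
E
```

```text
14.75 [0.48597765 0.12843941 0.11683366] [2.52258261 4.70306975 1.16852504] 0.21311247153634355 [ 0.68721132 -0.45771182  0.10892915]
```

View pics/w13.png

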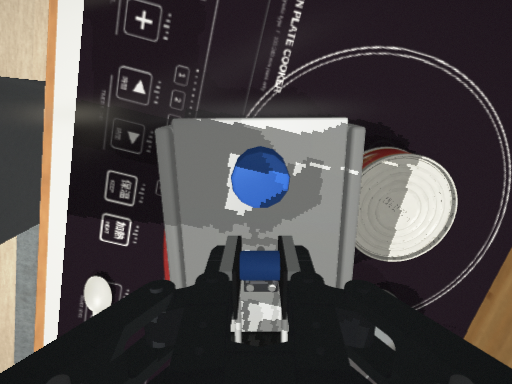

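View pics/s13b.png

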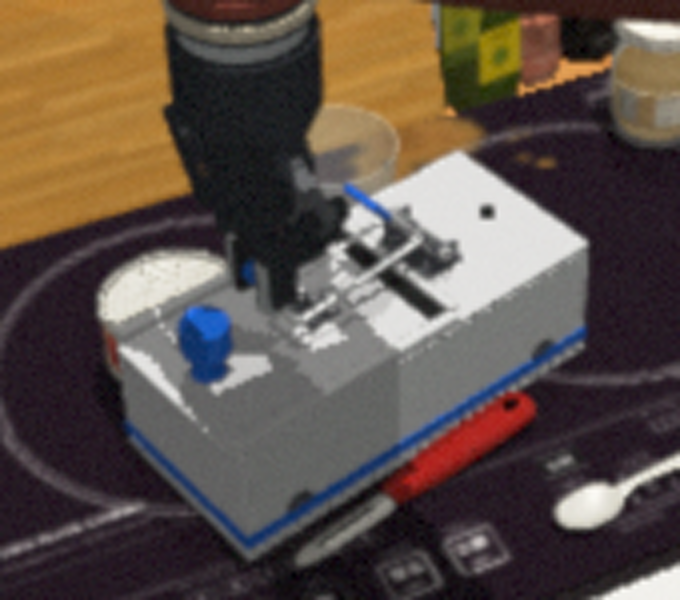

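Request:
drive_tool --series '[[[-0.0002,0.0007,-0.004],[0,0,0]],[[-0.0003,0.0012,-0.008],[0,0,0]],[[-0.0003,0.0014,-0.01],[0,0,0]],[[-0.0003,0.0014,-0.01],[0,0,0]]]'

```text
time: 15.25
tool_pos: [0.4857, 0.1299, 0.107]
tool_rot: [-0.0, 0.617, 0.787, -0.0]
contact_force: [2.9, 4.9, 0.0]
gripper_width: 0.21
```

Request:
drive_tool --series '[[[0,0,-0.001],[0,0,0]],[[0,0,-0.002],[0,0,0]],[[0,0,-0.002],[0,0,0]]]'

```text
time: 15.55
tool_pos: [0.4857, 0.13, 0.1052]
tool_rot: [-0.001, 0.617, 0.787, 0.0]
contact_force: [1.5, 5.6, -1.4]
gripper_width: 0.221
```

```bash
python3 - <<'E'
from h import *
s=state(); print(s['time'],s['tool_pos'],s['contact_force'],s['gripper_width'],s['ft_torque'])
im=snap('scene','s14.png')
cv2.imwrite('pics/s14b.png',cv2.resize(im[160:310,140:310,::-1],(680,600),interpolation=cv2.INTER_CUBIC))
E
```

```text
15.55 [0.48566679 0.13000046 0.10516033] [ 1.53212576  5.63137636 -1.42072644] 0.2210429964232773 [ 0.89934151 -0.30530491 -0.00319481]
```

View pics/s14b.png

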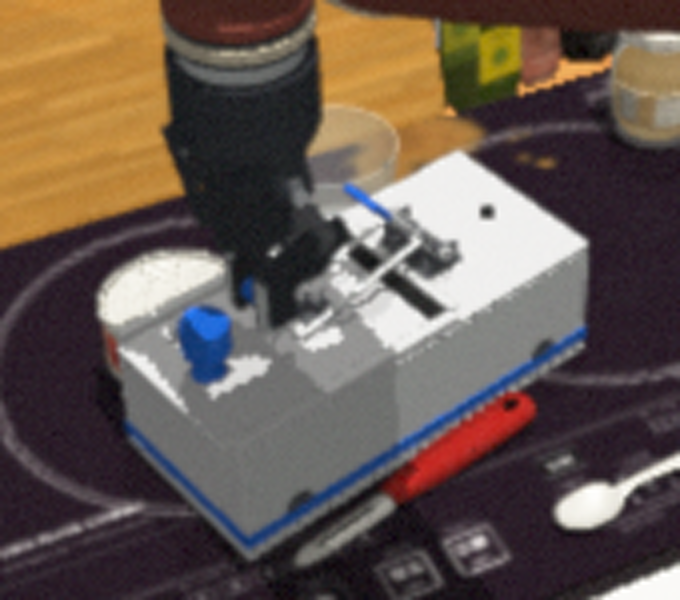

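Request:
drive_tool --series '[[[-0.0002,0.001,-0.001],[0,0,0]],[[-0.0002,0.001,-0.002],[0,0,0]],[[-0.0002,0.001,-0.002],[0,0,0]]]'

```text
time: 15.9
tool_pos: [0.4857, 0.1302, 0.1034]
tool_rot: [0.0, 0.617, 0.787, -0.001]
contact_force: [2.2, 1.3, -0.3]
gripper_width: 0.213
```

Request:
drive_tool --series '[[[0,0,0],[0,0,0]],[[0,0,0],[0,0,0]],[[0,0,0],[0,0,0]],[[0,0,0],[0,0,0]]]' --fingers 0.2

```text
time: 16.3
tool_pos: [0.4856, 0.1304, 0.1038]
tool_rot: [-0.0, 0.617, 0.787, -0.0]
contact_force: [0.4, -0.4, -0.2]
gripper_width: 0.397
```

```bash
python3 - <<'E'
from h import *
s=state(); print(s['time'],s['tool_pos'],s['contact_force'],s['gripper_width'],s['ft_torque'])
im=snap('wrist','w15.png')
im=snap('scene','s15.png')
cv2.imwrite('pics/s15b.png',cv2.resize(im[160:310,140:310,::-1],(680,600),interpolation=cv2.INTER_CUBIC))
E
```

```text
16.3 [0.48560394 0.13040592 0.10381582] [ 0.43022989 -0.37743582 -0.21210479] 0.3973783609243809 [-0.03312526 -0.00808114  0.02360199]
```

View pics/s15b.png

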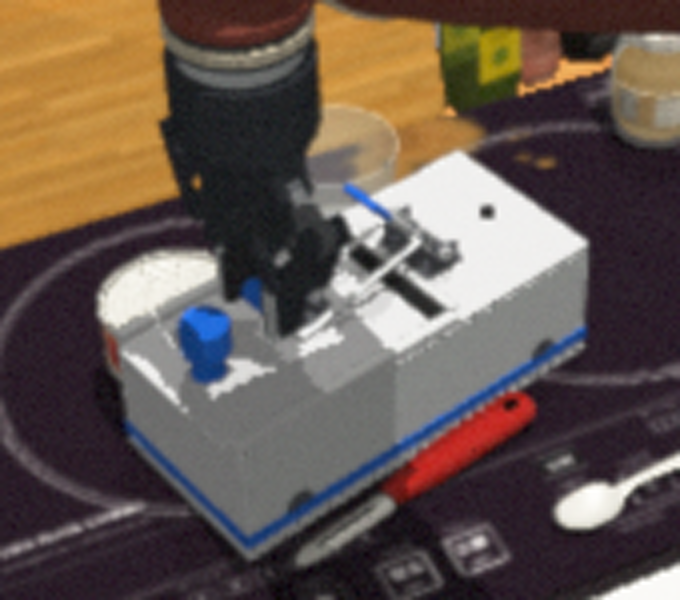

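View pics/w15.png

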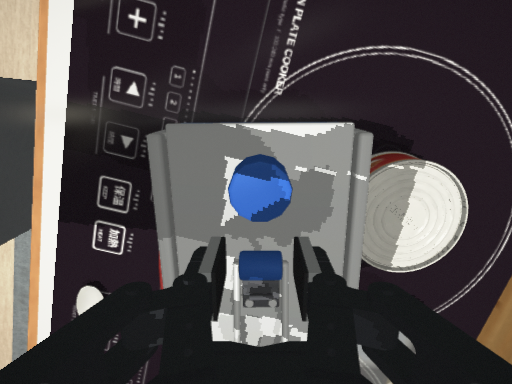

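Request:
drive_tool --series '[[[0,0,0.02],[0,0,0]],[[0,0,0.05],[0,0,0]],[[0,0,0.09],[0,0,0]],[[0,0,0.13],[0,0,0]],[[0,-0.02,0.15],[0,0,0]],[[0,-0.04,0.15],[0,0,0]],[[0,-0.04,0.15],[0,0,0]]]'

```text
time: 17.1
tool_pos: [0.4864, 0.0893, 0.2553]
tool_rot: [0.001, 0.618, 0.786, 0.0]
contact_force: [0.5, 0.4, -0.8]
gripper_width: 0.398
```

```bash
python3 - <<'E'
from h import *
s=state(); print(s['time'],s['tool_pos'],s['contact_force'],s['gripper_width'],s['ft_torque'])
im=snap('wrist','w16.png')
cv2.imwrite('pics/w16b.png',cv2.resize(im[:250,130:400,::-1],(648,600),interpolation=cv2.INTER_CUBIC))
im=snap('scene','s16.png')
cv2.imwrite('pics/s16b.png',cv2.resize(im[160:310,140:310,::-1],(680,600),interpolation=cv2.INTER_CUBIC))
for n in ['bail_grip','lever_pad','bail_bar','lever_pivot','keeper_seat']:
  for c in ['wrist','scene']: 
    print(n,c,[(np.round(d['location'],4).tolist(),round(d['confidence'],2)) for d in place_of(c,n)][:1])
E
```

```text
17.1 [0.48637308 0.089282   0.25526497] [ 0.52028645  0.36035841 -0.82240692] 0.39802936882337714 [ 0.00092473  0.02422079 -0.0402801 ]
bail_grip wrist [([0.4871, 0.1253, 0.1127], 0.8)]
bail_grip scene [([0.4897, 0.1323, 0.1134], 0.65)]
lever_pad wrist [([0.5068, 0.0554, 0.1436], 0.77)]
lever_pad scene [([0.5026, 0.0602, 0.1421], 0.81)]
bail_bar wrist [([0.491, 0.1149, 0.0852], 0.84)]
bail_bar scene [([0.4908, 0.1165, 0.0847], 0.56)]
lever_pivot wrist [([0.5155, 0.021, 0.0953], 0.96)]
lever_pivot scene [([0.5176, 0.0241, 0.1023], 0.83)]
keeper_seat wrist [([0.495, 0.0953, 0.0897], 0.65)]
keeper_seat scene [([0.494, 0.0999, 0.0923], 0.7)]
```

View pics/s16b.png

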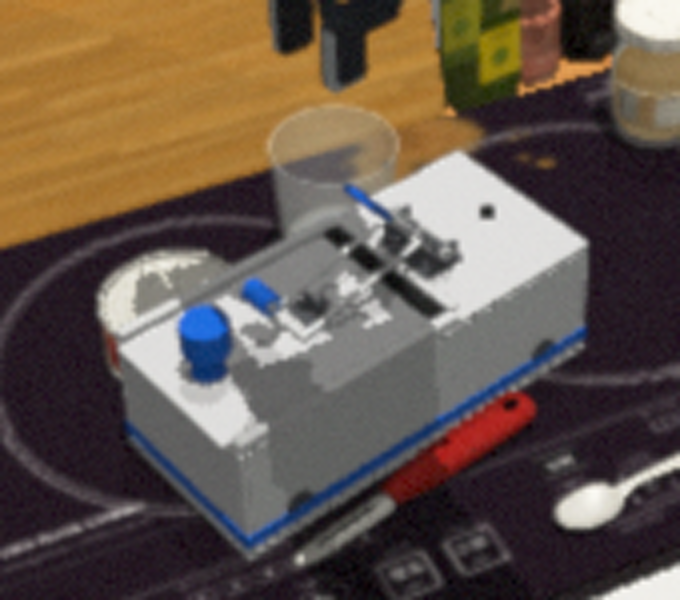

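View pics/w16b.png

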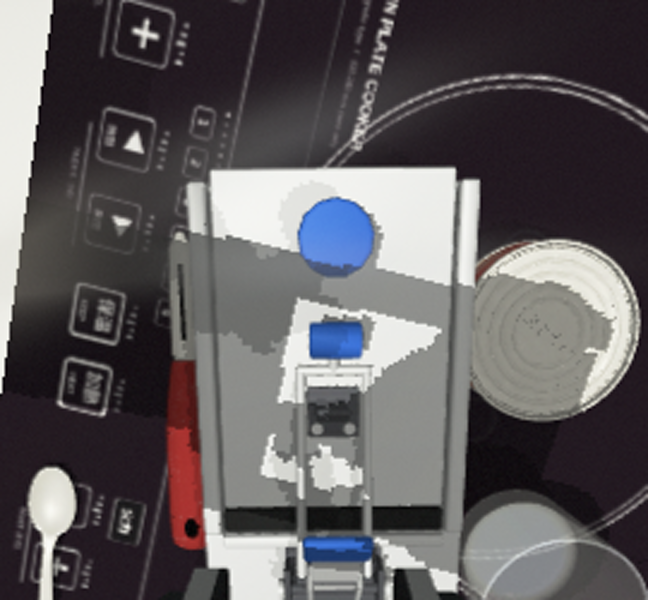

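Request:
drive_tool --series '[[[0.006,-0.0035,-0.03],[7.3,1.75,0]],[[0.0124,-0.0072,-0.055],[14.6,3.5,0]],[[0.0124,-0.0072,-0.055],[14.6,3.5,0]],[[0.0124,-0.0072,-0.055],[14.6,3.5,0]]]' --fingers 1

```text
time: 18.1
tool_pos: [0.4981, 0.0829, 0.1986]
tool_rot: [-0.103, 0.613, 0.78, 0.08]
contact_force: [0.2, 0.3, 0.5]
gripper_width: 0.001
```

Request:
drive_tool --series '[[[0,0,0],[0,0,0]],[[0,0,0],[0,0,0]],[[0,0,0],[0,0,0]]]'

```text
time: 18.4
tool_pos: [0.4987, 0.0842, 0.2005]
tool_rot: [-0.101, 0.611, 0.781, 0.082]
contact_force: [0.6, 0.7, 0.6]
gripper_width: 0.001
```

```bash
cat >> h.py <<'E'
u=np.array([-.236,.972,0]); v=np.array([.972,.236,0]); H=np.array([.5134,.0218,.099])
def st():
    s=state(); M=R.from_quat(np.roll(s['tool_rot'],-1)).as_matrix(); d=s['tool_pos']-H; f=s['contact_force']
    c=d-M[:,0]*.011
    print('t',s['time'],'tcp',s['tool_pos'].round(4),'U,lat,Z',(1e3*np.array([d@u,d@v,d[2]])).round(1),'corner',(1e3*np.array([c@u,c[2]])).round(1),'toolz',M[:,2].round(3),'F(u,v,z)',np.array([f@u,f@v,f[2]]).round(2),'w',round(s['gripper_width'],3))
E
python3 - <<'E'
from h import *
st()
im=snap('wrist','w17.png')
im=snap('scene','s17.png')
cv2.imwrite('pics/s17b.png',cv2.resize(im[120:290,150:320,::-1],(600,600),interpolation=cv2.INTER_CUBIC))
E
```

```text
t 18.4 tcp [0.4987 0.0842 0.2005] U,lat,Z [ 64.1   0.4 101.5] corner [53.5 98.7] toolz [-0.058  0.251 -0.966] F(u,v,z) [0.54 0.7  0.56] w 0.001
```

View pics/s17b.png

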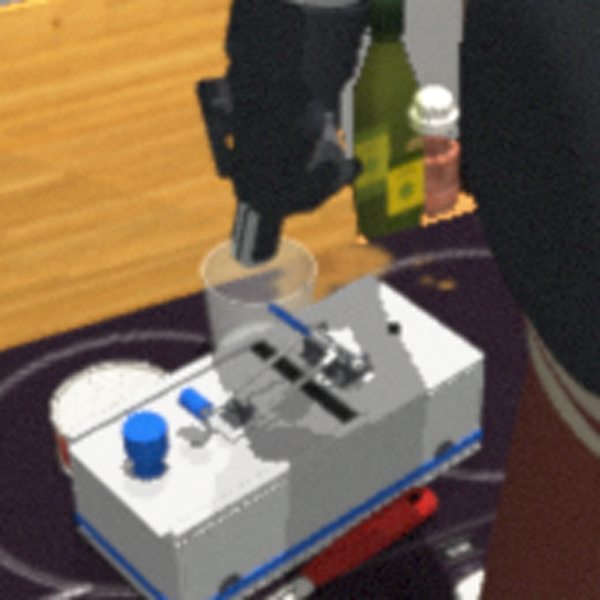

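View pics/w17.png

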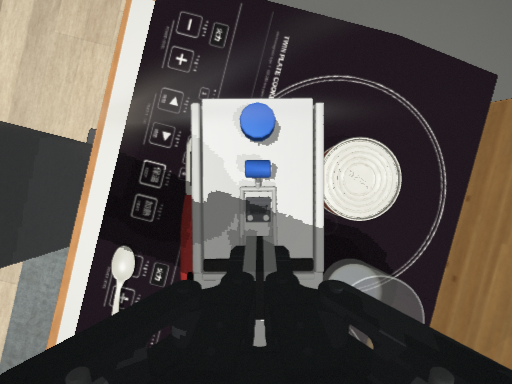

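Request:
drive_tool --series '[[[-0.001,0.004,-0.02],[0,0,0]],[[-0.001,0.004,-0.04],[0,0,0]],[[-0.001,0.004,-0.057],[0,0,0]],[[-0.001,0.004,-0.057],[0,0,0]],[[-0.001,0.004,-0.057],[0,0,0]]]'

```text
time: 19.0
tool_pos: [0.4973, 0.0876, 0.1424]
tool_rot: [-0.102, 0.612, 0.78, 0.081]
contact_force: [-0.5, -0.3, 0.8]
gripper_width: 0.001
```

```bash
python3 - <<'E'
from h import *
st()
im=snap('scene','s18.png')
cv2.imwrite('pics/s18b.png',cv2.resize(im[120:290,150:320,::-1],(600,600),interpolation=cv2.INTER_CUBIC))
E
```

```text
t 19.0 tcp [0.4973 0.0876 0.1424] U,lat,Z [67.8 -0.1 43.4] corner [57.2 40.5] toolz [-0.061  0.252 -0.966] F(u,v,z) [-0.14 -0.52  0.75] w 0.001
```

View pics/s18b.png

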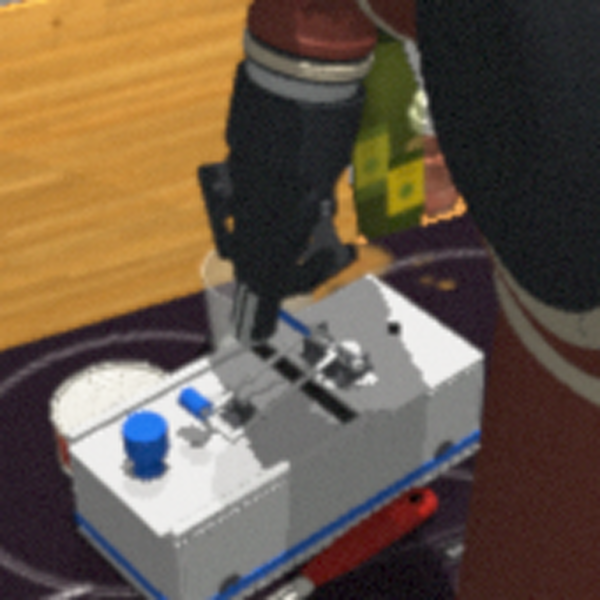

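Request:
drive_tool --series '[[[0.0015,-0.006,0.0008],[0,0,0]],[[0.0029,-0.0119,0.0015],[0,0,0]],[[0.0045,-0.0187,0.0045],[0,0,0]],[[0.0061,-0.025,0.0075],[0,0,0]],[[0.0083,-0.034,0.0105],[0,0,0]],[[0.0107,-0.0439,0.0125],[0,0,0]]]'

```text
time: 19.65
tool_pos: [0.5095, 0.0435, 0.1572]
tool_rot: [-0.101, 0.611, 0.78, 0.083]
contact_force: [0.5, 1.1, 2.4]
gripper_width: 0.001
```

```bash
python3 - <<'E'
from h import *
st()
im=snap('wrist','w19.png')
im=snap('scene','s19.png')
cv2.imwrite('pics/s19b.png',cv2.resize(im[120:290,150:320,::-1],(600,600),interpolation=cv2.INTER_CUBIC))
E
```

```text
t 19.65 tcp [0.5095 0.0435 0.1572] U,lat,Z [22.   1.3 58.2] corner [11.4 55.4] toolz [-0.057  0.253 -0.966] F(u,v,z) [0.99 0.71 2.38] w 0.001
```

View pics/s19b.png

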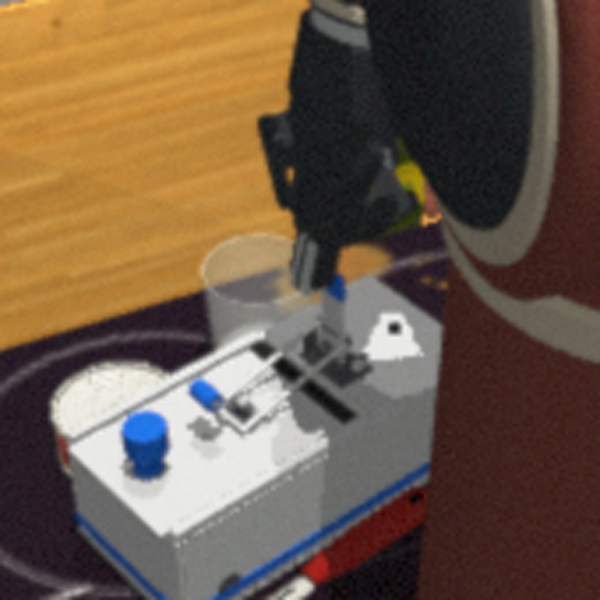

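View pics/w19.png

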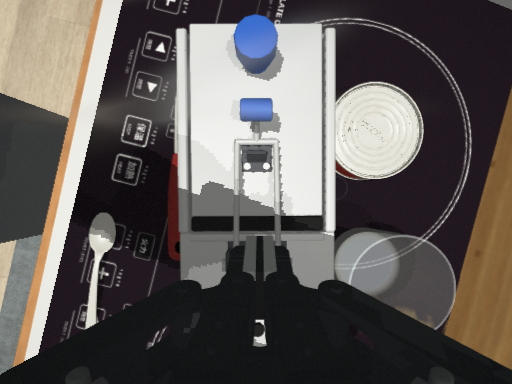

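Request:
drive_tool --series '[[[0.0012,-0.005,0],[0,0,0]],[[0.0025,-0.0101,-0.0004],[0,0,0]],[[0.0047,-0.0192,-0.0019],[0,0,0]],[[0.0065,-0.0269,-0.0037],[0,0,0]],[[0.0083,-0.0342,-0.0068],[0,0,0]],[[0.0083,-0.0342,-0.0068],[0,0,0]]]'

```text
time: 20.35
tool_pos: [0.5161, 0.0083, 0.1468]
tool_rot: [-0.103, 0.612, 0.78, 0.081]
contact_force: [0.3, -0.9, 0.7]
gripper_width: -0.003
```

```bash
python3 - <<'E'
from h import *
st()
im=snap('wrist','w20.png')
im=snap('scene','s20.png')
cv2.imwrite('pics/s20b.png',cv2.resize(im[120:290,150:320,::-1],(600,600),interpolation=cv2.INTER_CUBIC))
E
```

```text
t 20.35 tcp [0.5161 0.0083 0.1468] U,lat,Z [-13.8  -0.6  47.8] corner [-24.4  44.9] toolz [-0.061  0.252 -0.966] F(u,v,z) [-0.96  0.04  0.65] w -0.003
```

View pics/s20b.png

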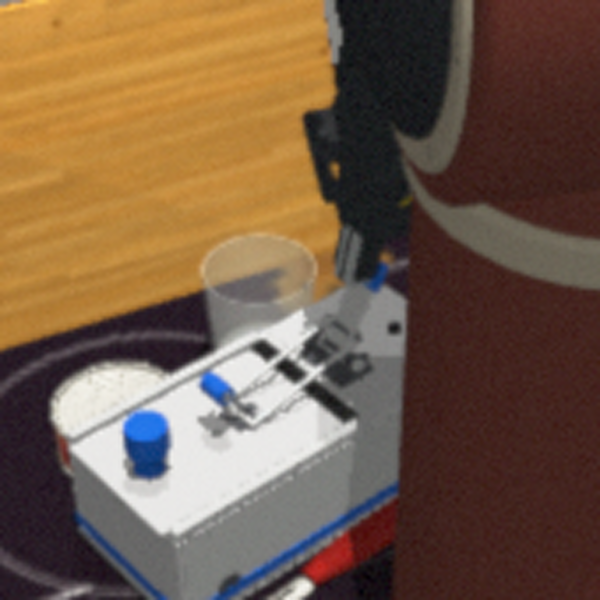

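View pics/w20.png

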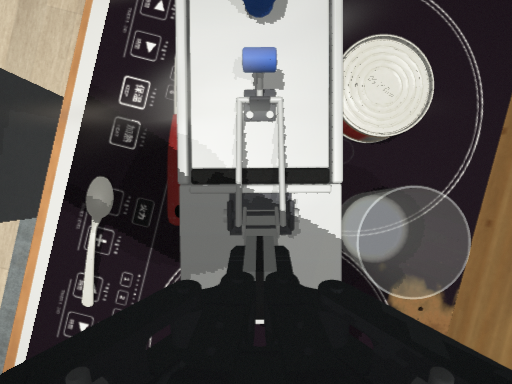

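```bash
python3 -c "
import cv2
im=cv2.imread('pics/w20.png')[40:240,190:330]
cv2.imwrite('pics/w20z.png',cv2.resize(im,(420,600),interpolation=cv2.INTER_CUBIC))"
```

```text
(no output)
```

View pics/w20z.png

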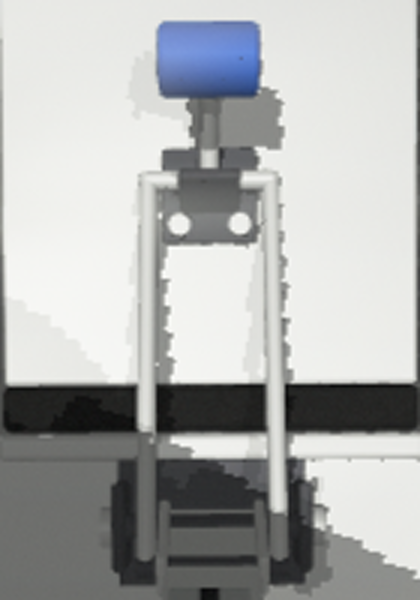

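Request:
drive_tool --series '[[[0,0,0],[0,0,0]],[[0,0,0],[0,0,0]]]'

```text
time: 20.65
tool_pos: [0.5162, 0.0094, 0.1477]
tool_rot: [-0.102, 0.612, 0.78, 0.081]
contact_force: [-0.3, 0.9, -0.4]
gripper_width: 0.005
```

```bash
python3 -c "
from h import *
st()"
```

```text
t 20.65 tcp [0.5162 0.0094 0.1477] U,lat,Z [-12.8  -0.2  48.7] corner [-23.4  45.8] toolz [-0.061  0.252 -0.966] F(u,v,z) [ 0.91 -0.07 -0.42] w 0.005
```

Request:
drive_tool --series '[[[0.0009,-0.0036,-0.0006],[0,0,0]],[[0.0017,-0.0072,-0.0013],[0,0,0]],[[0.0025,-0.0103,-0.0038],[0,0,0]],[[0.0032,-0.0133,-0.0064],[0,0,0]],[[0.0041,-0.017,-0.0103],[0,0,0]],[[0.0049,-0.0202,-0.0146],[0,0,0]],[[0.0049,-0.0202,-0.0146],[0,0,0]]]'

```text
time: 21.35
tool_pos: [0.5213, -0.0117, 0.1324]
tool_rot: [-0.102, 0.612, 0.78, 0.081]
contact_force: [-1.1, 0.6, 1.3]
gripper_width: -0.0
```

```bash
python3 - <<'E'
from h import *
st()
im=snap('wrist','w21.png')
cv2.imwrite('pics/w21z.png',cv2.resize(im[0:250,160:360,::-1],(480,600),interpolation=cv2.INTER_CUBIC))
im=snap('scene','s21.png')
cv2.imwrite('pics/s21b.png',cv2.resize(im[120:290,150:320,::-1],(600,600),interpolation=cv2.INTER_CUBIC))
E
```

```text
t 21.35 tcp [ 0.5213 -0.0117  0.1324] U,lat,Z [-34.4  -0.2  33.4] corner [-45.   30.6] toolz [-0.06   0.251 -0.966] F(u,v,z) [ 0.89 -0.94  1.3 ] w -0.0
```

View pics/s21b.png

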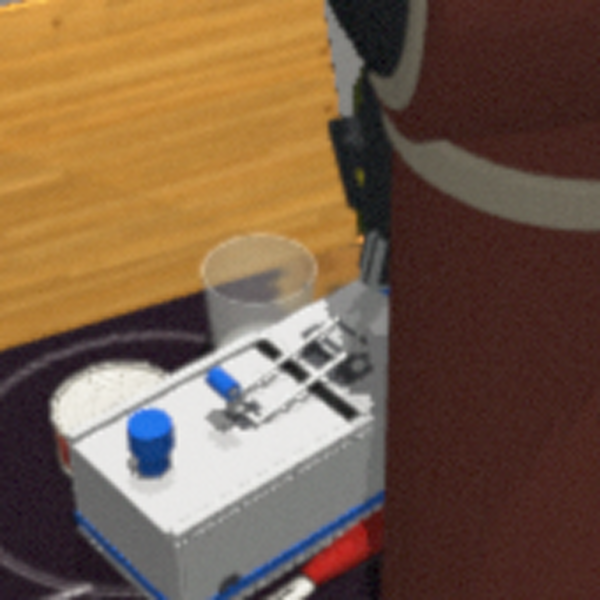

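View pics/w21z.png

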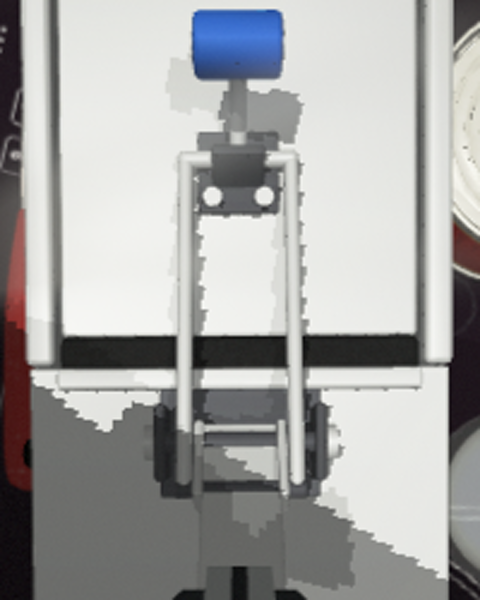

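Request:
drive_tool --series '[[[0.0003,-0.0014,-0.0023],[0,0,0]],[[0.0007,-0.0028,-0.0045],[0,0,0]],[[0.001,-0.004,-0.007],[0,0,0]],[[0.0013,-0.0052,-0.0093],[0,0,0]],[[0.0013,-0.0052,-0.0093],[0,0,0]]]'

```text
time: 21.95
tool_pos: [0.5228, -0.0165, 0.1236]
tool_rot: [-0.102, 0.612, 0.78, 0.081]
contact_force: [-0.5, -0.0, 1.2]
gripper_width: -0.004
```

Request:
drive_tool --series '[[[0.0002,-0.0009,-0.0026],[0,0,0]],[[0.0004,-0.0018,-0.0051],[0,0,0]],[[0.0004,-0.0018,-0.0051],[0,0,0]]]'

```text
time: 22.25
tool_pos: [0.523, -0.018, 0.1183]
tool_rot: [-0.102, 0.612, 0.78, 0.081]
contact_force: [0.2, -0.3, 0.6]
gripper_width: -0.003
```

```bash
python3 - <<'E'
from h import *
st()
im=snap('wrist','w22.png')
cv2.imwrite('pics/w22z.png',cv2.resize(im[0:250,160:360,::-1],(480,600),interpolation=cv2.INTER_CUBIC))
E
```

```text
t 22.25 tcp [ 0.523  -0.018   0.1183] U,lat,Z [-40.9  -0.1  19.3] corner [-51.6  16.4] toolz [-0.06   0.252 -0.966] F(u,v,z) [-0.3   0.1   0.61] w -0.003
```

View pics/w22z.png

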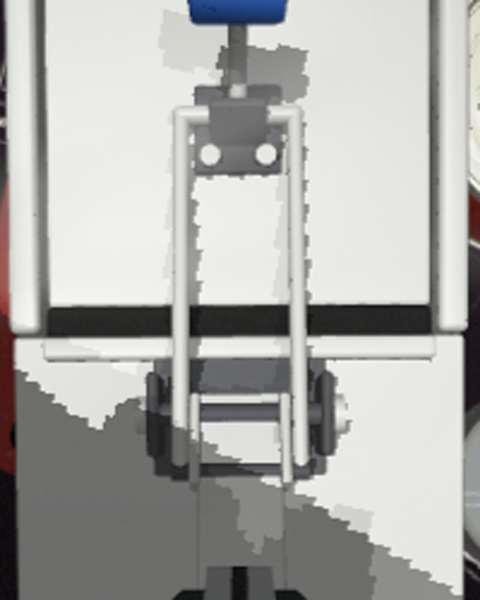

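Request:
drive_tool --series '[[[0.0002,-0.0007,-0.0026],[0,0,0]],[[0.0004,-0.0015,-0.0052],[0,0,0]],[[0.0004,-0.0015,-0.0052],[0,0,0]]]'

```text
time: 22.6
tool_pos: [0.5231, -0.0193, 0.1128]
tool_rot: [-0.103, 0.612, 0.78, 0.081]
contact_force: [-0.3, 0.2, 0.0]
gripper_width: -0.0
```

```bash
python3 - <<'E'
from h import *
st()
for n in ['top','scene']:
    im=snap(n,n+'23.png'); print([(np.round(d['location'],4).tolist(),round(d['confidence'],2)) for d in place_of(n,'lever_pad')][:1])
im=cv2.imread('pics/top23.png')[150:270,110:290]
cv2.imwrite('pics/t23b.png',cv2.resize(im,(800,533),interpolation=cv2.INTER_CUBIC))
E
```

```text
t 22.6 tcp [ 0.5231 -0.0193  0.1128] U,lat,Z [-42.2  -0.3  13.8] corner [-52.9  11. ] toolz [-0.061  0.252 -0.966] F(u,v,z) [ 0.28 -0.23  0.03] w -0.0
[([0.6238, 0.028, 0.0004], 0.21)]
[([0.5271, -0.0304, 0.1111], 0.91)]
```

View pics/t23b.png

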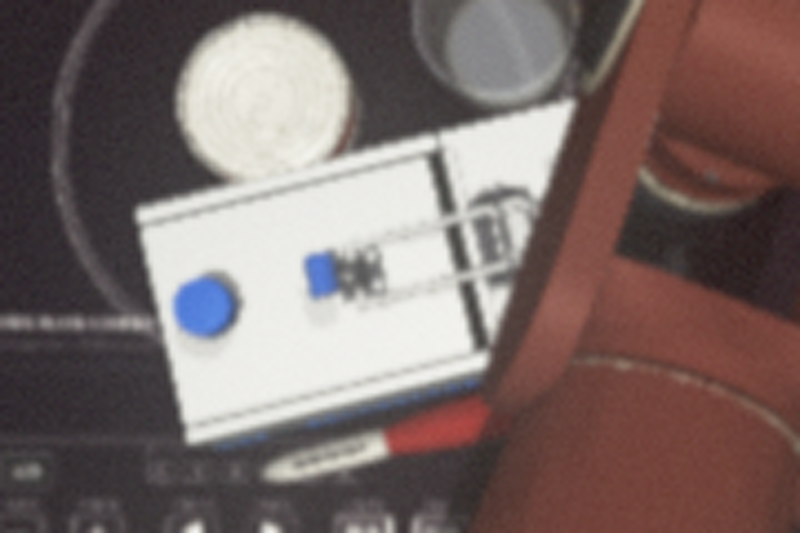

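Request:
drive_tool --series '[[[0.0001,-0.0003,-0.001],[0,0,0]],[[0.0001,-0.0005,-0.002],[0,0,0]],[[0.0001,-0.0005,-0.003],[0,0,0]],[[0.0001,-0.0005,-0.003],[0,0,0]]]'

```text
time: 23.2
tool_pos: [0.5234, -0.0199, 0.1104]
tool_rot: [-0.102, 0.612, 0.78, 0.081]
contact_force: [-0.1, 1.2, 0.1]
gripper_width: 0.002
```

```bash
python3 - <<'E'
from h import *
st()
im=snap('scene','s24.png'); print([(np.round(d['location'],4).tolist(),round(d['confidence'],2)) for d in place_of('scene','lever_pad')][:1])
cv2.imwrite('pics/s24b.png',cv2.resize(im[160:290,190:320,::-1],(600,600),interpolation=cv2.INTER_CUBIC))
im=snap('wrist','w24.png')
cv2.imwrite('pics/w24z.png',cv2.resize(im[0:280,130:390,::-1],(557,600),interpolation=cv2.INTER_CUBIC))
E
```

```text
t 23.2 tcp [ 0.5234 -0.0199  0.1104] U,lat,Z [-42.9  -0.2  11.4] corner [-53.6   8.5] toolz [-0.06   0.252 -0.966] F(u,v,z) [1.18 0.15 0.09] w 0.002
[([0.5281, -0.0298, 0.1047], 0.54)]
```

View pics/s24b.png

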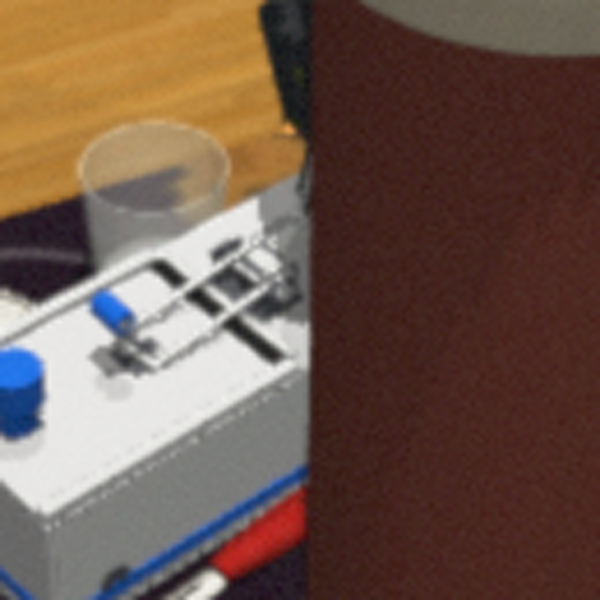

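View pics/w24z.png

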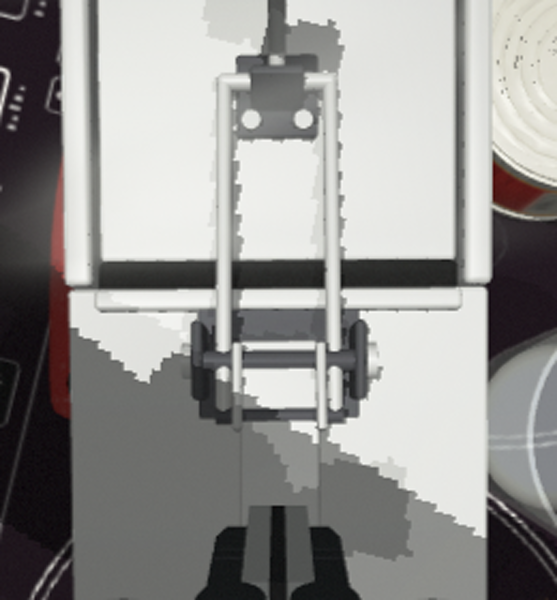

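Request:
drive_tool --series '[[[0,0,-0.001],[0,0,0]],[[0,0,-0.002],[0,0,0]],[[0,0,-0.002],[0,0,0]]]'

```text
time: 23.65
tool_pos: [0.5234, -0.02, 0.1084]
tool_rot: [-0.102, 0.612, 0.78, 0.081]
contact_force: [-0.1, -1.1, 0.1]
gripper_width: 0.003
```

Request:
drive_tool --series '[[[0,0,-0.001],[0,0,0]],[[0,0,-0.002],[0,0,0]],[[0,0,-0.002],[0,0,0]]]'

```text
time: 23.95
tool_pos: [0.5234, -0.0198, 0.1063]
tool_rot: [-0.102, 0.612, 0.78, 0.081]
contact_force: [-0.3, -0.0, -0.5]
gripper_width: -0.001
```

```bash
python3 -c "
from h import *
st()"
```

```text
t 23.95 tcp [ 0.5234 -0.0198  0.1063] U,lat,Z [-42.8  -0.1   7.3] corner [-53.4   4.4] toolz [-0.06   0.252 -0.966] F(u,v,z) [ 0.02 -0.28 -0.54] w -0.001
```

Request:
drive_tool --series '[[[0,0,-0.001],[0,0,0]],[[0,0,-0.001],[0,0,0]]]'

```text
time: 24.15
tool_pos: [0.5233, -0.0198, 0.1053]
tool_rot: [-0.102, 0.612, 0.78, 0.081]
contact_force: [0.7, -0.1, -0.2]
gripper_width: -0.002
```

Request:
drive_tool --series '[[[0,0,-0.001],[0,0,0]],[[0,0,-0.001],[0,0,0]]]'

```text
time: 24.35
tool_pos: [0.5233, -0.0198, 0.1043]
tool_rot: [-0.102, 0.612, 0.78, 0.081]
contact_force: [-0.2, -0.9, 0.3]
gripper_width: 0.0
```

Request:
drive_tool --series '[[[0,0,-0.001],[0,0,0]],[[0,0,-0.001],[0,0,0]]]'

```text
time: 24.55
tool_pos: [0.5233, -0.0198, 0.1033]
tool_rot: [-0.103, 0.612, 0.78, 0.081]
contact_force: [0.9, 0.6, 0.0]
gripper_width: -0.001
```

Request:
drive_tool --series '[[[0,0,-0.001],[0,0,0]],[[0,0,-0.001],[0,0,0]]]'

```text
time: 24.75
tool_pos: [0.5233, -0.0198, 0.1023]
tool_rot: [-0.102, 0.612, 0.78, 0.081]
contact_force: [-0.4, 0.1, 0.4]
gripper_width: -0.001
```

Request:
drive_tool --series '[[[0,0,-0.001],[0,0,0]],[[0,0,-0.001],[0,0,0]]]'

```text
time: 24.95
tool_pos: [0.5233, -0.0198, 0.1013]
tool_rot: [-0.102, 0.612, 0.78, 0.081]
contact_force: [0.5, 0.3, 0.3]
gripper_width: 0.0
```

```bash
python3 - <<'E'
from h import *
st()
im=snap('wrist','w25.png')
cv2.imwrite('pics/w25z.png',cv2.resize(im[80:384,110:410,::-1],(592,600),interpolation=cv2.INTER_CUBIC))
E
```

```text
t 24.95 tcp [ 0.5233 -0.0198  0.1013] U,lat,Z [-42.8  -0.2   2.3] corner [-53.4  -0.5] toolz [-0.061  0.252 -0.966] F(u,v,z) [0.16 0.58 0.29] w 0.0
```

View pics/w25z.png

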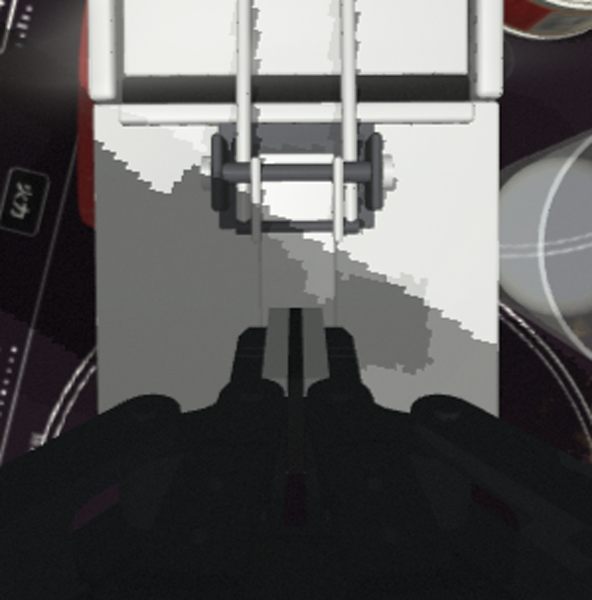

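Request:
drive_tool --series '[[[0,0,-0.001],[0,0,0]],[[0,0,-0.001],[0,0,0]]]'

```text
time: 25.2
tool_pos: [0.5233, -0.0199, 0.1004]
tool_rot: [-0.102, 0.612, 0.78, 0.081]
contact_force: [0.3, -0.4, -0.8]
gripper_width: -0.007
```

Request:
drive_tool --series '[[[0,0,-0.001],[0,0,0]],[[0,0,-0.001],[0,0,0]]]'

```text
time: 25.4
tool_pos: [0.5233, -0.0199, 0.0993]
tool_rot: [-0.102, 0.612, 0.78, 0.081]
contact_force: [-0.4, -1.3, 0.7]
gripper_width: 0.003
```

Request:
drive_tool --series '[[[0,0,-0.001],[0,0,0]],[[0,0,-0.001],[0,0,0]]]'

```text
time: 25.6
tool_pos: [0.5233, -0.0198, 0.0983]
tool_rot: [-0.102, 0.612, 0.78, 0.081]
contact_force: [0.7, 0.1, -0.9]
gripper_width: 0.002
```

Request:
drive_tool --series '[[[0,0,-0.001],[0,0,0]],[[0,0,-0.001],[0,0,0]]]'

```text
time: 25.8
tool_pos: [0.5233, -0.0199, 0.0973]
tool_rot: [-0.103, 0.612, 0.78, 0.081]
contact_force: [-0.2, -0.4, -0.6]
gripper_width: -0.001
```

Request:
drive_tool --series '[[[0,0,-0.001],[0,0,0]],[[0,0,-0.001],[0,0,0]]]'

```text
time: 26.0
tool_pos: [0.5234, -0.0199, 0.0964]
tool_rot: [-0.102, 0.612, 0.78, 0.081]
contact_force: [-0.2, 0.8, -0.6]
gripper_width: 0.002
```

```bash
python3 - <<'E'
from h import *
st()
im=snap('top','t26.png')
cv2.imwrite('pics/t26b.png',cv2.resize(im[140:260,170:320,::-1],(750,600),interpolation=cv2.INTER_CUBIC))
im=snap('scene','s26.png')
cv2.imwrite('pics/s26b.png',cv2.resize(im[160:290,190:320,::-1],(600,600),interpolation=cv2.INTER_CUBIC))
E
```

```text
t 26.0 tcp [ 0.5234 -0.0199  0.0964] U,lat,Z [-42.9  -0.2  -2.6] corner [-53.5  -5.5] toolz [-0.06   0.252 -0.966] F(u,v,z) [ 0.8  -0.06 -0.57] w 0.002
```

View pics/s26b.png

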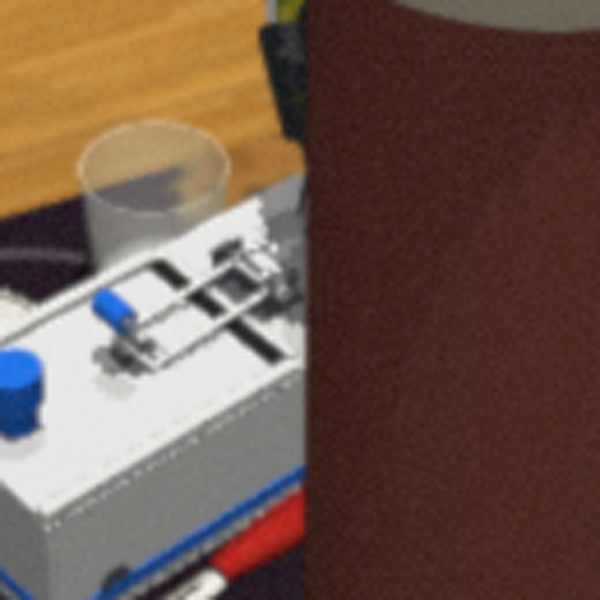

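Request:
drive_tool --series '[[[0,0,-0.001],[0,0,0]],[[0,0,-0.001],[0,0,0]]]'

```text
time: 26.3
tool_pos: [0.5235, -0.0199, 0.0959]
tool_rot: [-0.102, 0.612, 0.78, 0.081]
contact_force: [-1.0, 0.4, 2.4]
gripper_width: 0.001
```

Request:
drive_tool --series '[[[0,0,-0.001],[0,0,0]],[[0,0,-0.001],[0,0,0]]]'

```text
time: 26.5
tool_pos: [0.5236, -0.0198, 0.0955]
tool_rot: [-0.103, 0.612, 0.78, 0.081]
contact_force: [-1.8, 1.4, 6.8]
gripper_width: 0.001
```

Request:
drive_tool --series '[[[0,0,-0.0005],[0,0,0]],[[0,0,-0.001],[0,0,0]]]'

```text
time: 26.7
tool_pos: [0.5236, -0.0198, 0.0953]
tool_rot: [-0.103, 0.612, 0.78, 0.081]
contact_force: [-5.2, 0.5, 12.1]
gripper_width: -0.0
```

```bash
python3 -c "
from h import *
st()"
```

```text
t 26.7 tcp [ 0.5236 -0.0198  0.0953] U,lat,Z [-42.9   0.1  -3.7] corner [-53.5  -6.5] toolz [-0.061  0.253 -0.966] F(u,v,z) [ 1.74 -4.94 12.15] w -0.0
```

Request:
drive_tool --series '[[[-0.0006,0,-0.0004],[0,0,0]],[[-0.0006,0,-0.0004],[0,0,0]]]'

```text
time: 26.9
tool_pos: [0.5236, -0.0198, 0.0953]
tool_rot: [-0.102, 0.612, 0.78, 0.082]
contact_force: [-3.6, 0.1, 10.9]
gripper_width: -0.001
```

Request:
drive_tool --series '[[[-0.0003,0,-0.0007],[0,0,0]],[[-0.0003,0,-0.0007],[0,0,0]]]'

```text
time: 27.1
tool_pos: [0.5236, -0.0198, 0.0952]
tool_rot: [-0.102, 0.612, 0.78, 0.082]
contact_force: [-3.7, 1.2, 12.7]
gripper_width: -0.001
```

Request:
drive_tool --series '[[[0,0,0],[0,0,0]],[[0,0,0],[0,0,0]]]'

```text
time: 27.3
tool_pos: [0.5236, -0.0198, 0.0952]
tool_rot: [-0.102, 0.612, 0.78, 0.082]
contact_force: [-2.7, -0.2, 12.5]
gripper_width: -0.001
```

Request:
drive_tool --series '[[[-0.0002,0,-0.0008],[0,0,0]],[[-0.0002,0,-0.0008],[0,0,0]],[[-0.0002,0,-0.0008],[0,0,0]],[[-0.0002,0,-0.0008],[0,0,0]]]'

```text
time: 27.7
tool_pos: [0.5236, -0.0198, 0.095]
tool_rot: [-0.102, 0.612, 0.78, 0.082]
contact_force: [-4.6, 0.9, 14.8]
gripper_width: -0.001
```

Request:
drive_tool --series '[[[0,0,0],[0,0,0]],[[0,0,0],[0,0,0]],[[0,0,0],[0,0,0]],[[0,0,0],[0,0,0]]]'

```text
time: 28.1
tool_pos: [0.5236, -0.0198, 0.095]
tool_rot: [-0.102, 0.611, 0.78, 0.082]
contact_force: [-4.0, 1.4, 15.7]
gripper_width: 0.004
```

Request:
drive_tool --series '[[[0,0,0],[0,0,0]],[[0,0,0],[0,0,0]],[[0,0,0],[0,0,0]],[[0,0,0],[0,0,0]]]'

```text
time: 28.5
tool_pos: [0.5236, -0.0198, 0.095]
tool_rot: [-0.102, 0.612, 0.78, 0.082]
contact_force: [-6.1, 0.2, 15.1]
gripper_width: -0.003
```

Request:
drive_tool --series '[[[0,0,0],[0,0,0]],[[0,0,0],[0,0,0]],[[0,0,0],[0,0,0]],[[0,0,0],[0,0,0]]]'

```text
time: 28.9
tool_pos: [0.5236, -0.0198, 0.095]
tool_rot: [-0.102, 0.612, 0.78, 0.082]
contact_force: [-5.2, 0.8, 14.6]
gripper_width: 0.003
```

Request:
drive_tool --series '[[[0,0,0.002],[0,0,0]],[[0,0,0.005],[0,0,0]],[[0,0,0.01],[0,0,0]],[[0,0,0.04],[0,0,0]],[[0,0,0.08],[0,0,0]],[[0,0,0.12],[0,0,0]],[[0,0,0.15],[0,0,0]],[[0,0,0.17],[0,0,0]]]'

```text
time: 29.7
tool_pos: [0.5229, -0.0201, 0.2645]
tool_rot: [-0.101, 0.612, 0.78, 0.082]
contact_force: [0.8, -0.5, 0.3]
gripper_width: 0.005
```

Request:
drive_tool --series '[[[0,-0.04,0.02],[-7,-1.7,0]],[[0,-0.085,0.03],[-14.6,-3.5,0]],[[-0.02,-0.13,0.03],[-14.6,-3.5,0]],[[-0.04,-0.17,0.03],[-14.6,-3.5,0]],[[-0.06,-0.21,0.03],[-14.6,-3.5,0]],[[-0.06,-0.21,0.03],[-14.6,-3.5,0]]]'

```text
time: 30.3
tool_pos: [0.4602, -0.2335, 0.2911]
tool_rot: [-0.0, 0.62, 0.785, -0.001]
contact_force: [-0.9, -0.1, -0.6]
gripper_width: -0.001
```

```bash
python3 - <<'E'
from h import *
st()
im=snap('top','t27.png')
cv2.imwrite('pics/t27b.png',cv2.resize(im[140:260,120:280,::-1],(800,600),interpolation=cv2.INTER_CUBIC))
im=snap('scene','s27.png')
cv2.imwrite('pics/s27b.png',cv2.resize(im[160:310,140:310,::-1],(680,600),interpolation=cv2.INTER_CUBIC))
snap('wrist','w27.png')
for n in ['lid_knob','lever_pad','bail_bar','keeper_seat','lever_pivot','honey_jar','kitchen_timer','fish_tin','tumbler','peeler','teaspoon']:
  print(n,[[(np.round(d['location'],4).tolist(),round(d['confidence'],2)) for d in place_of(c,n)][:1] for c in ['top','scene','wrist']])
E
```

```text
t 30.3 tcp [ 0.4602 -0.2335  0.2911] U,lat,Z [-235.6 -112.   192.1] corner [-246.6  192.1] toolz [-0.001 -0.001 -1.   ] F(u,v,z) [ 0.14 -0.91 -0.64] w -0.001
lid_knob [[([0.476, 0.1598, 0.1103], 0.72)], [([0.4795, 0.1617, 0.108], 0.98)], []]
lever_pad [[([0.521, -0.0292, 0.0906], 0.8)], [], []]
bail_bar [[([0.4926, 0.0954, 0.0884], 0.63)], [([0.493, 0.0941, 0.0894], 0.52)], []]
keeper_seat [[([0.4967, 0.0929, 0.0849], 0.62)], [([0.4954, 0.0969, 0.0903], 0.97)], []]
lever_pivot [[([0.5104, 0.0269, 0.1033], 0.56)], [([0.5163, 0.0243, 0.1048], 0.75)], []]
honey_jar [[([0.6429, -0.2194, 0.0014], 0.64)], [], [([0.6507, -0.2214, 0.0009], 0.57)]]
kitchen_timer [[([0.4394, -0.2089, 0.005], 0.82)], [([0.4372, -0.212, -0.0056], 0.62)], [([0.4385, -0.2117, 0.0007], 0.76)]]
fish_tin [[([0.5914, 0.1466, 0.001], 0.77)], [([0.5875, 0.1497, -0.0009], 0.71)], []]
tumbler [[([0.6245, 0.0241, 0.0012], 0.87)], [([0.6182, 0.0275, -0.0032], 0.71)], []]
peeler [[([0.4198, 0.0711, -0.0009], 0.8)], [([0.4262, 0.0675, -0.0076], 0.79)], []]
teaspoon [[([0.3694, -0.0516, 0.0008], 0.65)], [], []]
```

View pics/t27b.png

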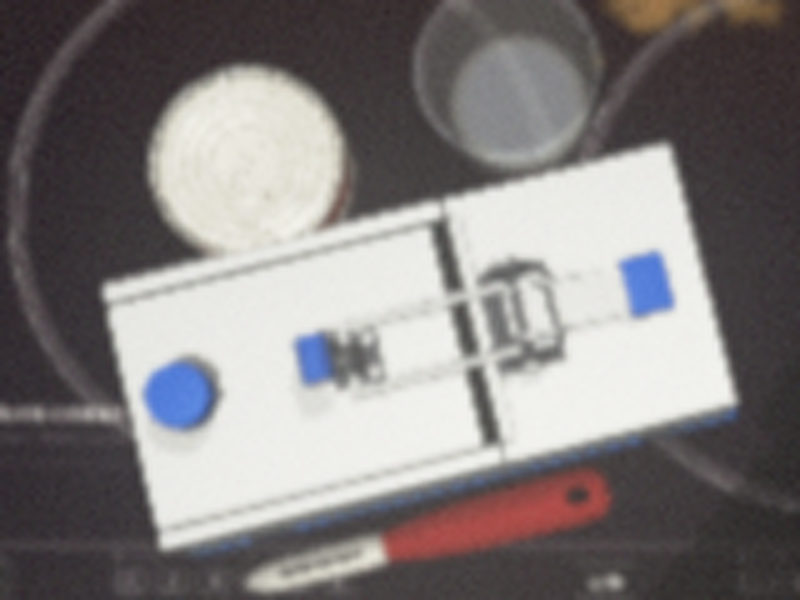

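View pics/s27b.png

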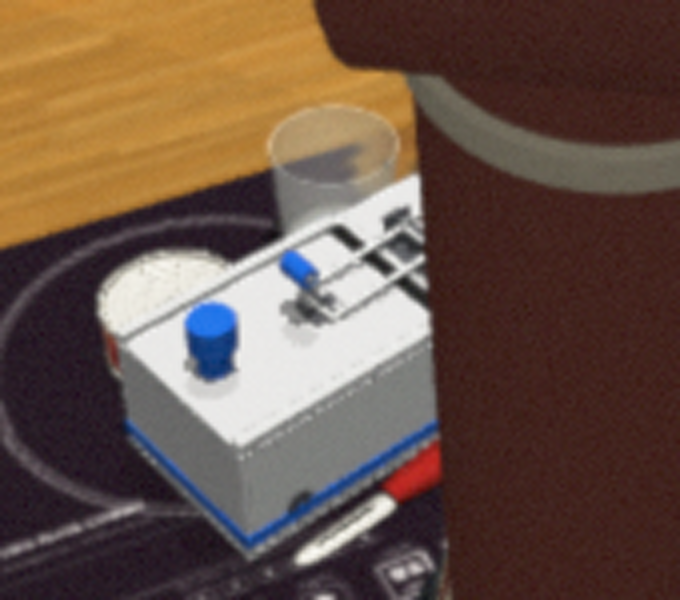

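View pics/w27.png

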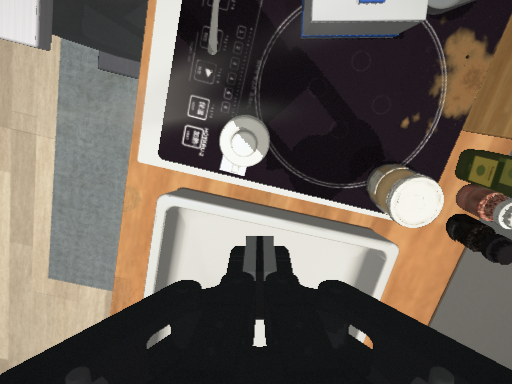

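```bash
python3 -c "
from h import *
print(job_done())"
```

```text
the job is handed in; nothing more can be done
None
```

The lunch carrier is shut and latched, and the job was handed in at about 32 s of the 70 s allowed.

**What I did**
- **Lid:** I gripped the knob and slid the lid about 22 mm. I stopped when the force rose to about 5 N at the seal, then let go.
- **Bail:** I pinched the roller by its end faces and laid the bail over the hook. A close-up showed the cross bar under the hook before I put load on it.
- **Lever:** I pushed it over with closed fingertips until it met the rubber stop. I then held it there for about 1.6 s at 14.6 to 15.7 N vertical. The total was at most about 16.5 N, because 4 to 6 N of sideways force came with it.
- **Release:** I lifted off and moved the arm clear.

**Last checks**
- **Lever:** the top picture shows it flat over the stop. The pad measured z ≈ 0.091 m, which puts the lever at about 3.29 rad, past dead centre (3.01).
- **Bail and lid:** the bail is in the keeper, and the knob is about 4.5 mm further in than when the lid just touched the seal, so the lid is drawn tight.
- **Bystanders:** all were within measurement error (about 4 mm) of where they started.
- **Arm:** the force reading was about zero at the end.

**Checks that disagreed or were weak**
- **Push-over force:** it stayed near zero between about 2.6 rad and the stop, lower than I expected. I relied on the pictures and the contact height instead.
- **Lever pad:** only the top camera saw it at the end, because the arm blocked the scene camera.
- **Teaspoon:** only the top camera gave its final position; it had not moved.

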